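Load the missing reagent cartridge into the packed carrier

ROBOT

A 7-joint arm with a two-finger parallel gripper is mounted at the origin on a cart in front of the work surface, level with it; the furniture and walls round the work are solid. World frame = base frame: x ahead of the robot, y to its left, z up, the work surface at z = 0. Lengths are in m, angles in rad, forces in N, time in s.
With the tool pointing down it reaches from about 0.35 to 0.9 m from the base axis. Payload 7.2 kg.
Tool frame: the origin (TCP) lies midway between the tips of the shut fingers; the grasp point (between the pads) lies 19 mm behind it (hold_point_z is the z of the grasp point in the tool frame, in m); z points along the fingers, x is the direction in which the jaws open and shut, and the axes are right-handed (so a half turn about z gives the same grasp; the last joint's range is limited). The gripper opens to 85 mm and grips with 20 to 120 N. Pads are 22 mm wide; open, the fingers measure 114 mm over their backs; the gripper's body (76 mm by 85 mm) begins 54 mm behind the grasp point. The pads swing forward as they close: fully open they stand 13 mm farther back than shut.
Start: joints at [-1.363, 0.411, -0.013, 1.596, 0.006, 1.134, -0.082], TCP at [0.17, 0.601, 0.231] pointing down, gripper open.
Joint ranges: [-2.95, 2.95], [-0.29, 1.99], [-1.47, 1.44], [0.14, 2.54], [-1.03, 4.17], [0.13, 1.85], [-2.86, 2.86]. Speed limits (rad/s): [2.39, 2.39, 3.01, 3.01, 3.14, 3.14, 3.14].

INTERFACE

Orientations are given as a 3x3 rotation matrix whose columns are the frame's x, y, z axes.
In Python, from station import * gives the robot as it stands.
- The arm moves only by the shell command python3 -m jog 'ROWS' [FORCE]. ROWS is JSON, a list of rows, each a list of 3 entries, a list of its own where there are three numbers: the turn, a rotation vector about the tool's x, y, z in rad, then the shift along the tool's x, y, z in mm, then the gripper's target within -1 to 1 (fully open at 1, half-way at 0, shut at -1). In form: [[[wx, wy, wz], [tx, ty, tz], gripper], ...]. A call has 1 to 12 rows; each row shifts and turns the commanded pose from where the row before left it, along the tool's axes as they then stand; what a row does not reach is not made up. A row lasts 1/10 s, in which the tool goes at most 50 mm and 8.59 degrees, less where a joint would pass 70% of its speed; a pose out of reach is approached as far as the arm can. A call is refused whole if a number of a shift passes 50 or a number of a turn 0.15, either way. A call with a gripper value outside its range is refused whole. The fingers move at their own pace and stop on an object; FORCE is the grip in N (left out, the last holds). Time passes only in rows, so rows that do not move let the fingers close. It gives the time, the measured TCP pose, the force and the opening at its end, in the units of the state.
- sense(): the state, without advancing time (a new reading comes with each control period).
- read_camera(name): name is "scene" or "side" or "wrist"; returns the picture (480x640x3 uint8, blue, green, red); there is no depth.
- get_calibration(name): a dict with "intrinsics" (3x3 intrinsics, pixels), "extrinsics" (4x4, takes a point from camera to world coordinates). Camera axes: x right, y down, z forward; pixel columns grow to the right and rows downward; lengths in m; the calibration is good to about 2 mm. A picture is of the moment at which its call begins: read the wrist's pose just before it. get_calibration takes no time and is no camera call; for the wrist camera it gives the pose at the moment of the call.
- job_done(): hands the job in, once; it reports no verdict.
The state is a dict: "clock": time; "joints": joint angles; "qd": joint speeds; "tau": joint torques, N m; "position": TCP position; "orientation": TCP orientation; "contact_force": force on the tool from outside, world axes, zero at the start; "moment": the same for the moment, N m; "width": finger opening in m.
Only numpy, scipy, OpenCV 4.12 (cv2) and the standard library are available. Lean on these libraries where they do the work, as an engineer would, in place of code of your own. Each camera call takes 0.05 s, during which the arm holds its last target.

TASK

The analyser's reagent carrier is one cartridge short: stand the cartridge that is lying on the desk up on its foot on the desk and let go of it, then take it again from above by its two narrow end faces and lower it into the free lane between its neighbours, with its cap at the back like theirs. Keep hold of it until it is right down on the base plate at the level of the others, then let go; do not shift or tip the neighbours or disturb anything else on the desk.

Things in the scene. Friction and masses are not known exactly. Their poses are not given: they have to be found in the camera images.
- cartridge: slim white reagent cartridge, about 0.22 kg: 60 mm long (x, flat end faces), 28 mm thick (y), 118 mm tall (z, foot to cap; body ends at 100). Origin: centre of the underside; centre of mass at z = 56 mm. At the start it lies on a broad side: origin 14 mm above the desk, x level and pointing roughly away from the robot, z level and roughly to the robot's right. Stands alone, tips beyond 0.17 rad
- cap_top (a point): centre of the top of that cartridge's grey screw cap, at (12, 0, 118) mm in the cartridge's frame; the cap is 22 mm wide, 18 mm high and off centre, so it shows which way round the cartridge is
- foot_slot (a point): middle of the underside of the slot in that cartridge's foot, at (16, 0, 0) mm in its frame. The foot is the lowest 12 mm: 24 mm thick (20 mm in the last 3 mm), bevelled out to the 28 mm body. The slot cuts right across it along y, 13 mm wide and 12 mm high, and fits over the carrier's rod
- carrier: grey carrier, fixed: base plate 88 mm (x) by 166 mm (y), 8 mm thick, with five lanes along x, 30 mm apart in y (centres -60 to 60 mm), parted by round-topped ribs 3 mm thick and 8 mm high. End cheeks 75 mm high at y = +-79 mm, with carrying bars out to 100 mm; front and back are open, so fingers can go down there. Origin: centre of the underside, on the desk; x points roughly away from the robot
- key_rod (a point): middle of the steel keying rod of the carrier, 8 mm thick, lying on the base plate across all lanes, at (16, 0, 12) mm in the carrier's frame. A cartridge's foot slot drops over it with 2.5 mm play each way, so it seats only with the cap at the back (carrier's +x); the other way round it stands 8 mm too high
- lane_pad: flat black rubber strip in the one free lane, which is one of the three middle lanes, between two neighbours. Origin: middle of that lane on the base plate, 8 mm above the desk, where the origin of the seated cartridge belongs; axes parallel to the carrier's. The opening between the neighbours is 32 mm for the 28 mm cartridge, and 27 mm between the ribs for its 24 mm foot
- neighbour_1: white reagent cartridge of the same shape and size as the lying one (top of body 100 mm, of cap 118 mm above its underside), standing loose on the carrier's base plate with its cap to the back (carrier's +x). Origin: centre of its underside; x along the lane, z up, in the lane at the carrier's right end (y = -60 mm)
- neighbour_2: white reagent cartridge of the same shape and size as the lying one (top of body 100 mm, of cap 118 mm above its underside), standing loose on the carrier's base plate with its cap to the back (carrier's +x). Origin: centre of its underside; x along the lane, z up, in one of the three middle lanes
- neighbour_3: white reagent cartridge of the same shape and size as the lying one (top of body 100 mm, of cap 118 mm above its underside), standing loose on the carrier's base plate with its cap to the back (carrier's +x). Origin: centre of its underside; x along the lane, z up, in one of the three middle lanes
- neighbour_4: white reagent cartridge of the same shape and size as the lying one (top of body 100 mm, of cap 118 mm above its underside), standing loose on the carrier's base plate with its cap to the back (carrier's +x). Origin: centre of its underside; x along the lane, z up, in the lane at the carrier's left end (y = +60 mm)
- timer: white square timer with a round dial, 62 x 62 x 43 mm, behind the carrier. Origin: centre of its underside. A bystander: leave it where it is
- calculator: black desk calculator, 118 x 72 x 15 mm, left of the carrier, by the solid black computer tower (399 mm tall, standing at x = 0.54 to 0.92 m, y = 0.29 to 0.45 m: go round it). Origin: centre of its underside. A bystander: leave it where it is
- sample_cup: small empty sample cup, 45 mm wide, 38 mm high, behind the carrier to the left. Origin: centre of its underside. A bystander: leave it where it is
- marker: marker pen, 125 x 19 x 20 mm, lying near the front edge of the desk in front of the carrier. Origin: centre of its underside. A bystander: leave it where it is

How it is judged:
By the outcome, as a careful person would: the job done as asked, in the order asked, and still so for the second after the job is handed in, with the robot touching nothing.
It also fails if it takes over 64 s, if anything falls off the work surface, if the arm or the gripper's body presses on something with over 40 N, if the wrist force passes 120 N, or if a joint passes its speed limit or range.

## Working session

There is one attempt and no reset: what is moved stays moved. The work goes in short steps, Python scripts to look and compute and a shell command to move; the robot and the scene stay as the last step left them, time stands still between calls to the robot, and variables do not carry over. Pictures are saved under pics/ and viewed, and the job is handed in when it is done.

```bash
ls; mkdir -p pics
python3 - <<'E'
from station import *
import cv2,numpy as np
s=sense();print({k:np.round(v,3).tolist() for k,v in s.items()})
for n in("scene","side","wrist"):
    c=get_calibration(n);print(n,np.round(c["intrinsics"],1).tolist(),np.round(c["extrinsics"],3).tolist())
    cv2.imwrite(f"pics/{n}0.png",read_camera(n))
E
```

```text
pics
{'clock': 0.0, 'joints': [-1.363, 0.412, -0.013, 1.597, 0.006, 1.134, -0.082], 'qd': [0.0, -0.0, -0.0, -0.0, 0.002, 0.0, 0.001], 'tau': [-0.001, -60.061, 0.682, -29.943, 0.014, 0.01, 0.0], 'position': [0.17, 0.601, 0.23], 'orientation': [[0.272, 0.962, -0.0], [0.962, -0.272, -0.002], [-0.002, 0.0, -1.0]], 'contact_force': [0.207, 0.255, 0.561], 'moment': [-0.005, 0.008, -0.016], 'width': 0.085}
scene [[433.1, 0.0, 321.3], [0.0, 433.1, 237.6], [0.0, 0.0, 1.0]] [[-0.68, -0.388, 0.622, 0.126], [-0.733, 0.384, -0.562, 0.403], [-0.02, -0.838, -0.545, 0.513], [0.0, 0.0, 0.0, 1.0]]
side [[463.8, 0.0, 314.4], [0.0, 463.8, 246.5], [0.0, 0.0, 1.0]] [[0.963, -0.169, 0.209, 0.434], [-0.268, -0.586, 0.765, -0.77], [-0.007, -0.793, -0.609, 0.585], [0.0, 0.0, 0.0, 1.0]]
wrist [[369.4, 0.0, 321.0], [0.0, 369.4, 235.9], [0.0, 0.0, 1.0]] [[0.272, 0.926, 0.262, 0.104], [0.962, -0.261, -0.076, 0.62], [-0.002, 0.273, -0.962, 0.372], [0.0, 0.0, 0.0, 1.0]]
```

View pics/scene0.png

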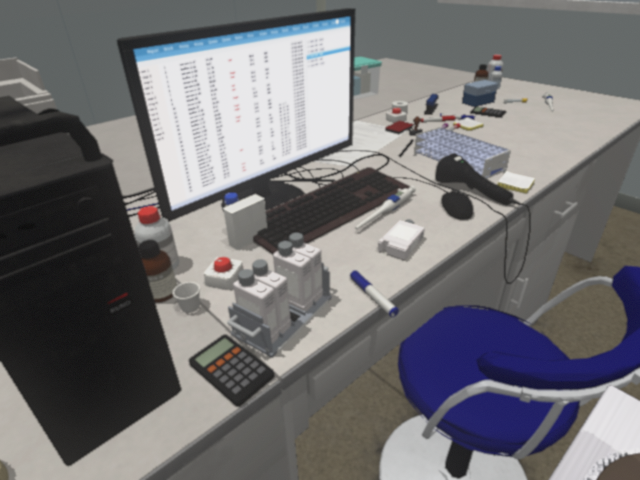

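View pics/side0.png

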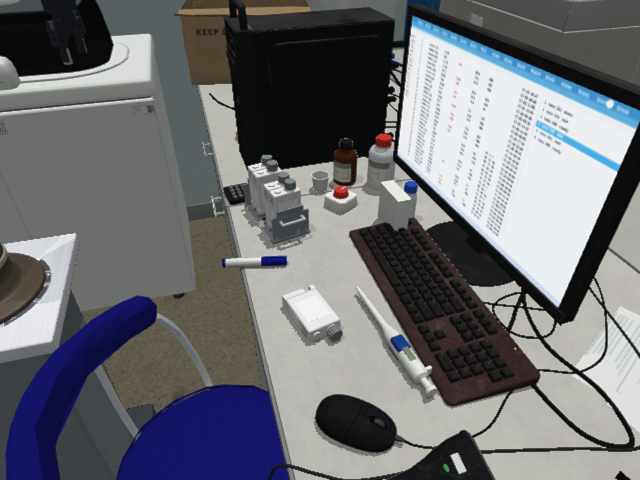

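View pics/wrist0.png

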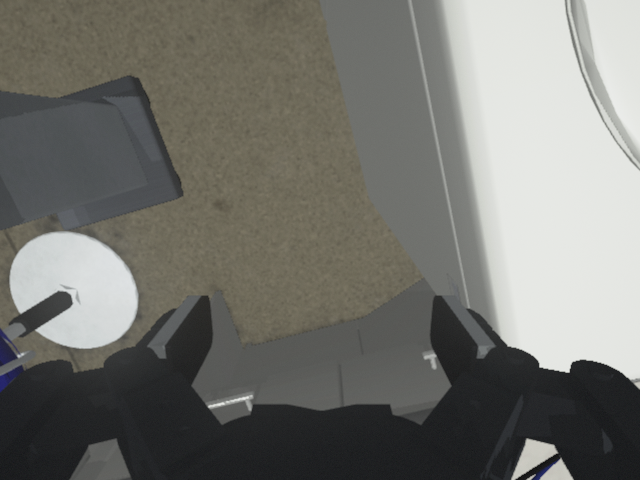

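Run:
```python
import cv2
a=cv2.imread("pics/side0.png")[140:350,210:370];b=cv2.imread("pics/scene0.png")[180:410,180:440]
cv2.imwrite("pics/side0c.png",cv2.resize(a,None,fx=2.8,fy=2.8,interpolation=2))
cv2.imwrite("pics/scene0c.png",cv2.resize(b,None,fx=2.6,fy=2.6,interpolation=2))
```

```text
(no output)
```

View pics/side0c.png

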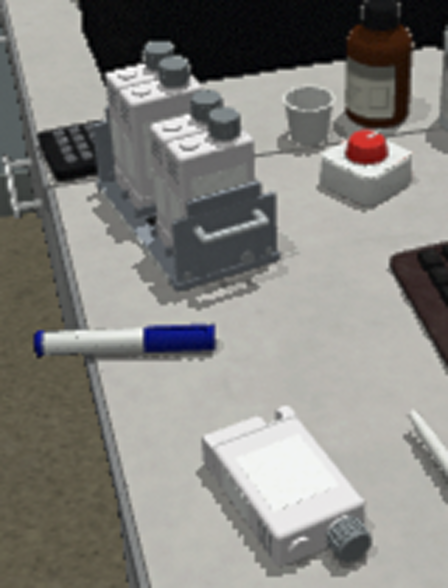

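View pics/scene0c.png

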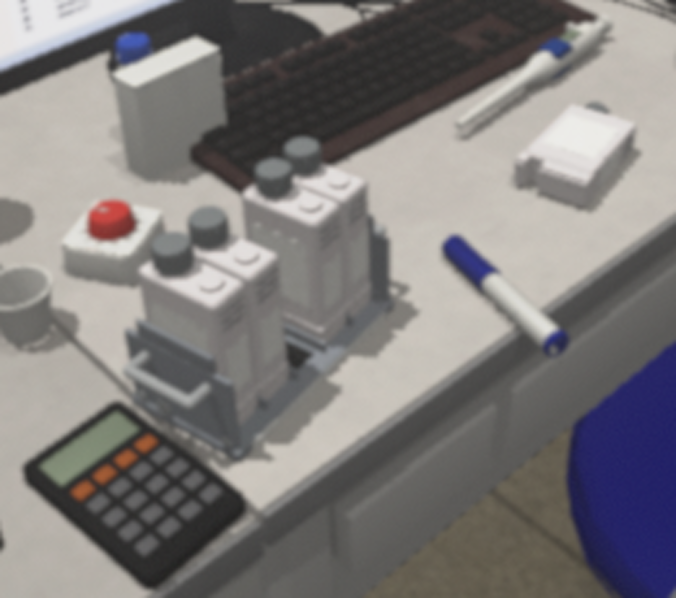

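```bash
cat > h.py <<'E'
from station import *
import cv2,numpy as np
def ray(n,uv,c=None):
    c=c or get_calibration(n);K=np.array(c["intrinsics"]);T=np.array(c["extrinsics"])
    d=T[:3,:3]@np.linalg.solve(K,[uv[0],uv[1],1.]);return T[:3,3],d
def onz(n,uv,z,c=None):
    o,d=ray(n,uv,c);return o+d*(z-o[2])/d[2]
def tri(obs):
    A=np.zeros((3,3));b=np.zeros(3)
    for o,d in obs:
        d=d/np.linalg.norm(d);P=np.eye(3)-np.outer(d,d);A+=P;b+=P@o
    x=np.linalg.solve(A,b);return x
def proj(n,p,c=None):
    c=c or get_calibration(n);K=np.array(c["intrinsics"]);T=np.array(c["extrinsics"])
    q=K@(T[:3,:3].T@(np.array(p)-T[:3,3]));return q[:2]/q[2]
E
python3 - <<'E'
from h import *
import station;print([x for x in dir(station) if x[0]!='_'])
def s(u,v,z):p=onz("side",(u/2.8+210,v/2.8+140),z);print("side",(u,v),np.round(p,3))
def c(u,v,z):p=onz("scene",(u/2.6+180,v/2.6+180),z);print("scene",(u,v),np.round(p,3))
for q in[(204,440),(270,418),(362,500),(275,552)]:s(*q,.028)   # top-face corners
s(350,537,.02)
for q in[(581,108),(635,133),(590,190)]:c(*q,.028)
# caps tops z=.126
for q in[(158,47),(174,66),(206,98),(224,118)]:s(*q,.126)
for q in[(173,243),(208,217),(273,167),(302,146)]:c(*q,.126)
E
```

```text
['MotionError', 'get_calibration', 'hold_point_z', 'job_done', 'read_camera', 'sense']
side (204, 440) [ 0.534 -0.194  0.028]
side (270, 418) [ 0.578 -0.186  0.028]
side (362, 500) [ 0.612 -0.269  0.028]
side (275, 552) [ 0.552 -0.293  0.028]
side (350, 537) [ 0.598 -0.287  0.02 ]
scene (581, 108) [ 0.601 -0.266  0.028]
scene (635, 133) [ 0.546 -0.266  0.028]
scene (590, 190) [ 0.522 -0.177  0.028]
side (158, 47) [0.576 0.143 0.126]
side (174, 66) [0.582 0.108 0.126]
side (206, 98) [0.595 0.053 0.126]
side (224, 118) [0.6   0.021 0.126]
scene (173, 243) [0.574 0.148 0.126]
scene (208, 217) [0.58  0.119 0.126]
scene (273, 167) [0.594 0.059 0.126]
scene (302, 146) [0.599 0.031 0.126]
```

```bash
python3 -m jog '[[[0,0,0.11],[0,0,0],1],[[0,0,0.11],[0,0,0],1],[[0,0,0.11],[0,0,0],1],[[0,0,0.11],[0,0,0],1],[[0,0,0.11],[0,0,0],1],[[0,0,0.11],[0,0,0],1],[[0,0,0.11],[0,0,0],1],[[0,0,0.11],[0,0,0],1],[[0,0,0.11],[0,0,0],1],[[0,0,0.11],[0,0,0],1]]' && python3 -m jog '[[[0,0,0],[14,47,-2],1],[[0,0,0],[14,47,-2],1],[[0,0,0],[14,47,-2],1],[[0,0,0],[14,47,-2],1],[[0,0,0],[14,47,-2],1],[[0,0,0],[14,47,-2],1],[[0,0,0],[14,47,-2],1],[[0,0,0],[14,47,-2],1],[[0,0,0],[14,47,-2],1],[[0,0,0],[14,47,-2],1],[[0,0,0],[14,47,-2],1]]'
```

```text
clock: 1.15
position: [0.1701, 0.6012, 0.2309]
orientation: [[0.982, 0.189, -0.0], [0.189, -0.982, -0.001], [-0.0, 0.001, -1.0]]
contact_force: [0.4, 0.2, 0.3]
width: 0.0855
clock: 2.25
position: [0.4219, 0.1221, 0.2536]
orientation: [[0.981, 0.194, 0.0], [0.194, -0.981, 0.001], [0.001, -0.001, -1.0]]
contact_force: [1.7, 0.8, -0.2]
width: 0.085
```

```bash
python3 -m jog '[[[0,0,0],[48,-5,-5],1],[[0,0,0],[48,-5,-5],1],[[0,0,0],[48,-5,-5],1],[[0,0,0],[0,0,0],1]]'
python3 - <<'E'
from h import *
import pickle
c=get_calibration("wrist");im=read_camera("wrist");cv2.imwrite("pics/w1.png",im);pickle.dump(c,open("w1.pkl","wb"))
print(np.round(c["extrinsics"],3))
E
```

```text
clock: 2.65
position: [0.564, 0.1688, 0.2665]
orientation: [[0.981, 0.195, 0.001], [0.195, -0.981, -0.003], [0.0, 0.003, -1.0]]
contact_force: [-0.4, 0.6, -0.2]
width: 0.0852
[[ 0.981  0.188  0.054  0.551]
 [ 0.196 -0.942 -0.272  0.237]
 [-0.     0.277 -0.961  0.408]
 [ 0.     0.     0.     1.   ]]
```

View pics/w1.png

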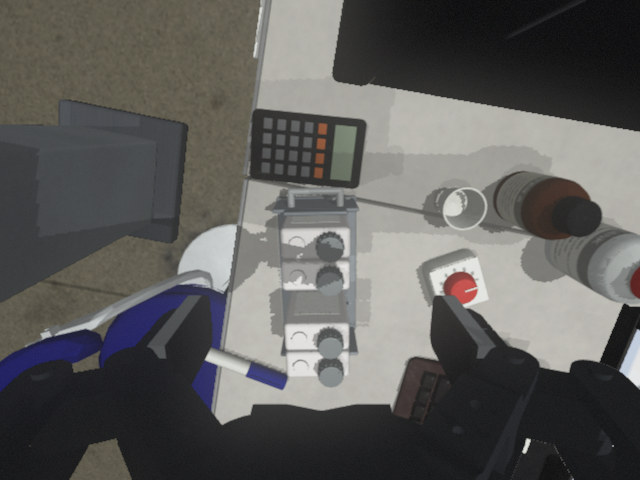

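Run:
```python
import cv2
a=cv2.imread("pics/w1.png")[180:400,250:390]
a=cv2.resize(a,None,fx=2.7,fy=2.7,interpolation=2)
b=cv2.imread("pics/w1.png");cv2.imwrite("pics/w1c.png",a)
```

```text
(no output)
```

View pics/w1c.png

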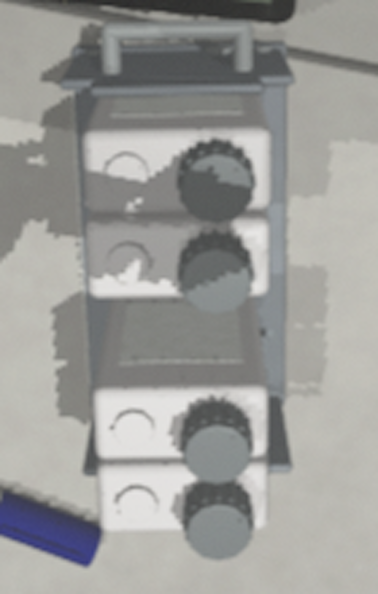

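Run:
```python
from h import *
import pickle
c=pickle.load(open("w1.pkl","rb"))
f=lambda u,v,z:onz("wrist",(u/2.7+250-.5,v/2.7+180-.5),z,c)
yaw=None
P=[]
for q in[(215,187),(217,280),(217,453),(218,531)]:
    p=f(*q,.126);P.append(p);print("cap",np.round(p,4))
P=np.array(P);ys=np.array([60,30,-30,-60])/1e3
A=np.polyfit(ys,P[:,0],1),np.polyfit(ys,P[:,1],1);print(A, "yaw",np.arctan2(-A[0][0],A[1][0]))
for u0,u1,v0,v1 in[(85,271,129,213),(88,269,218,297),(94,268,389,459),(99,267,462,529)]:
    a=[f(u,v,.108) for u,v in((u0,v0),(u1,v0),(u0,v1),(u1,v1))]
    m=np.mean(a,0);print("body",np.round(m,4),np.linalg.norm(a[0]-a[1]),np.linalg.norm(a[2]-a[3]),np.linalg.norm(a[0]-a[2]), "yaw",np.arctan2(*(a[1]-a[0])[1::-1]))
# plate edges at z=.0
```

```text
cap [0.575  0.1481 0.126 ]
cap [0.5817 0.119  0.126 ]
cap [0.5939 0.0601 0.126 ]
cap [0.6001 0.0314 0.126 ]
(array([-0.2078561 ,  0.58767126]), array([0.97444769, 0.08968663])) yaw 0.21015699587029216
body [0.5642 0.1452 0.108 ] 0.05778163813593977 0.059208619005723356 0.027653125173164463 yaw 0.1973764962486009
body [0.5699 0.1166 0.108 ] 0.05770180140339899 0.05907592387545286 0.02736373559837271 yaw 0.19739252067112986
body [0.5824 0.0573 0.108 ] 0.05841108193770679 0.05970690481070519 0.02684140721464077 yaw 0.1974257910605379
body [0.5885 0.0299 0.108 ] 0.05770286466677926 0.058955911487772 0.026881358244840628 yaw 0.19744109356408426
```

```bash
python3 -m jog '[[[0,0,0],[-8.5,46,1],1],[[0,0,0],[-8.5,46,1],1],[[0,0,0],[-8.5,46,1],1],[[0,0,0],[-8.5,46,1],1],[[0,0,0],[-8.5,46,1],1],[[0,0,0],[-8.5,46,1],1],[[0,0,0],[-8.5,46,1],1],[[0,0,0],[-8.5,46,1],1],[[0,0,0],[-8.5,46,1],1],[[0,0,0],[-8.5,46,1],1],[[0,0,0],[0,0,0],1]]'
python3 - <<'E'
from h import *
import pickle
c=get_calibration("wrist");im=read_camera("wrist");cv2.imwrite("pics/w2.png",im);pickle.dump(c,open("w2.pkl","wb"))
print(np.round(c["extrinsics"],3),sense()["joints"])
E
```

```text
clock: 3.8
position: [0.5615, -0.309, 0.2588]
orientation: [[0.983, 0.184, -0.001], [0.184, -0.983, -0.004], [-0.002, 0.003, -1.0]]
contact_force: [-0.9, -0.6, 1.0]
width: 0.0854
[[ 0.983  0.178  0.049  0.549]
 [ 0.185 -0.944 -0.273 -0.24 ]
 [-0.002  0.277 -0.961  0.4  ]
 [ 0.     0.     0.     1.   ]] [-0.06265567  0.48293226  0.71255942  1.55688626 -0.32708558  1.22484284
  0.89291198]
```

View pics/w2.png

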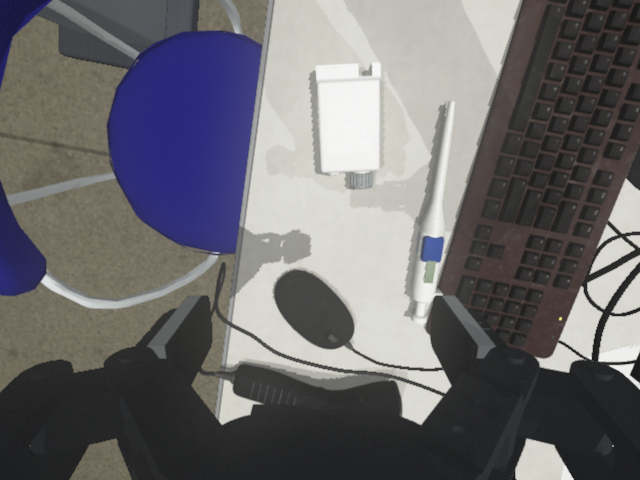

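Run:
```python
import cv2
a=cv2.imread("pics/w2.png")[50:200,290:410]
cv2.imwrite("pics/w2c.png",cv2.resize(a,None,fx=4,fy=4,interpolation=2))
```

```text
(no output)
```

View pics/w2c.png

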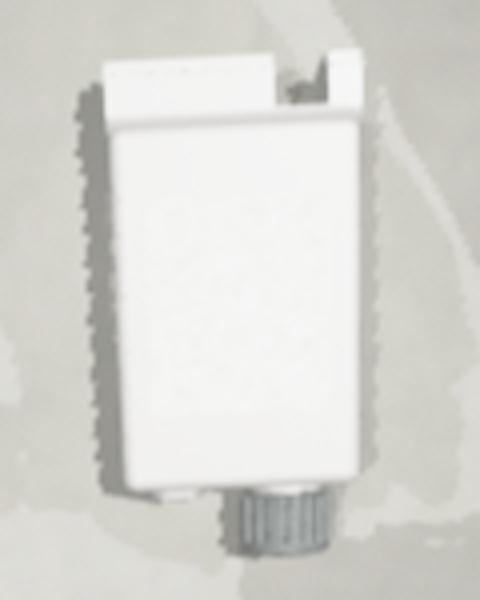

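Run:
```python
from h import *
import pickle
c=pickle.load(open("w2.pkl","rb"))
f=lambda u,v,z:onz("wrist",(u/4+290-.4,v/4+50-.4),z,c)
a=np.array([f(u,v,.028) for u,v in((110,124),(358,117),(357,478),(126,486))])
print(np.round(a,4))
L=lambda i,j:np.linalg.norm(a[i]-a[j]);print(L(0,1),L(2,3),L(0,3),L(1,2))
for i,j in((0,1),(3,2)):
    d=a[j]-a[i];print("yaw x",np.arctan2(d[1],d[0]))
for i,j in((0,3),(1,2)):
    d=a[j]-a[i];print("yaw from z",np.arctan2(d[0],-d[1]))
d=(a[3]+a[2]-a[0]-a[1]);yaw=np.arctan2(d[0],-d[1]);z=np.array([np.sin(yaw),-np.cos(yaw)])
m=a.mean(0)[:2];print(yaw,"origin",m-z*.056, "center",m)
b=f(286,550,.014);print("captop",b)
s=f(105,60,.026),f(273,53,.026),f(363,48,.026);print(np.round(s,4))
```

```text
[[ 0.5368 -0.1983  0.028 ]
 [ 0.5934 -0.1862  0.028 ]
 [ 0.6121 -0.2674  0.028 ]
 [ 0.556  -0.28    0.028 ]]
0.05787013149861521 0.057523581180196216 0.08385789418087379 0.08335699754152999
yaw x 0.21150720212424703
yaw x 0.22011497655920265
yaw from z 0.23023695273900893
yaw from z 0.22616593548338668
0.22820754153965447 origin [ 0.56189995 -0.17842048] center [ 0.57456894 -0.2329686 ]
captop [ 0.60043399 -0.29002804  0.014     ]
[[ 0.5331 -0.1847  0.026 ]
 [ 0.5711 -0.1761  0.026 ]
 [ 0.5914 -0.1712  0.026 ]]
```

```bash
python3 - <<'E'
from h import *
import pickle
c=pickle.load(open("w2.pkl","rb"))
for q in((300,269),(274,300),(355,330),(340,348),(437,235),(449,100),(427,250)):print(q,np.round(onz("wrist",q,.02,c),3))
E
python3 -m jog '[[[0.03,0,0.03],[0,0,0],1],[[-0.14,0,0],[0,-10,0],1],[[-0.14,0,0],[0,-10,0],1],[[-0.14,0,0],[0,0,0],1],[[-0.14,0,0],[0,0,0],1],[[-0.14,0,0],[0,0,0],1],[[-0.14,0,0],[0,0,0],1],[[-0.14,0,0],[0,0,0],1],[[-0.1,0,0],[0,0,0],1],[[0,0,0],[0,0,0],1]]'
python3 - <<'E'
from h import *
cv2.imwrite("pics/s3.png",read_camera("side"));print(np.round(sense()["joints"],3))
E
```

```text
(300, 269) [ 0.553 -0.39   0.02 ]
(274, 300) [ 0.53  -0.432  0.02 ]
(355, 330) [ 0.628 -0.452  0.02 ]
(340, 348) [ 0.616 -0.479  0.02 ]
(437, 235) [ 0.69  -0.324  0.02 ]
(449, 100) [ 0.665 -0.191  0.02 ]
(427, 250) [ 0.684 -0.343  0.02 ]
clock: 4.85
position: [0.5625, -0.277, 0.254]
orientation: [[0.985, 0.093, 0.144], [0.171, -0.484, -0.858], [-0.01, 0.87, -0.493]]
contact_force: [0.4, 0.2, -1.5]
width: 0.0854
[-0.992  0.836  1.291  2.066  0.455  0.524 -0.152]
```

View pics/s3.png

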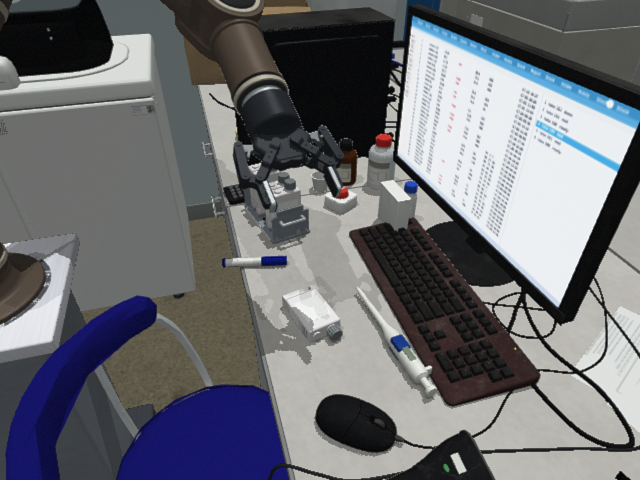

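```bash
python3 -m jog '[[[0,0,0],[0,-40,23],1],[[0,0,0],[0,-40,23],1],[[0,0,0],[0,-40,23],1],[[0,0,0],[0,-40,23],1],[[0,0,0],[0,0,0],1]]'
python3 - <<'E'
from h import *
cv2.imwrite("pics/s4.png",read_camera("side"));print(np.round(sense()["joints"],3))
E
```

```text
clock: 5.4
position: [0.5612, -0.2813, 0.0689]
orientation: [[0.987, 0.086, 0.139], [0.164, -0.494, -0.854], [-0.005, 0.865, -0.501]]
contact_force: [-0.5, 0.0, 0.5]
width: 0.0851
[-0.874  1.177  1.085  2.108  0.334  0.278 -0.368]
```

View pics/s4.png

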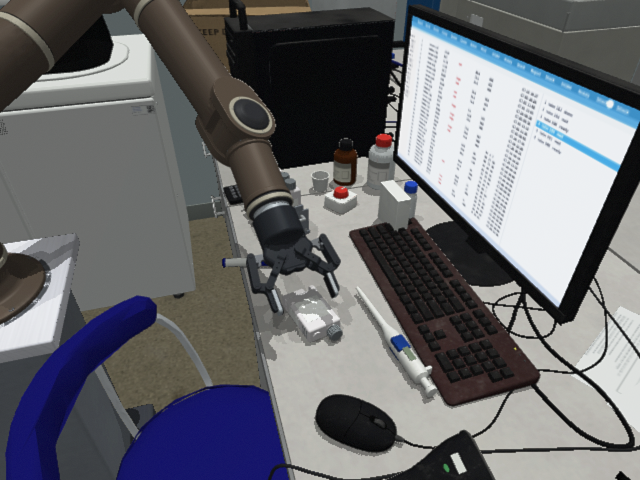

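```bash
python3 -m jog '[[[0,0,0],[0,40,-23],1],[[0.14,0,0],[0,20,-12],1],[[0.14,0,0],[0,0,0],1],[[0.14,0,0],[0,0,0],1],[[0.14,0,0],[0,0,0],1],[[0.14,0,0],[0,0,0],1],[[0.14,0,0],[0,0,0],1],[[0.14,0,0],[0,0,0],1],[[0.14,0,0],[0,0,0],1],[[0.14,0,0],[0,0,0],1],[[0.14,0,0],[0,0,0],1],[[0.14,0,0],[0,0,0],1]]'
python3 - <<'E'
from h import *
from scipy.spatial.transform import Rotation as Ro
s=sense();R=np.array(s["orientation"]);p=np.array(s["position"]);print(np.round(s["joints"],3))
y=.222;u=np.array([np.cos(y),np.sin(y),0]);w=np.array([np.sin(y),-np.cos(y),0]);a=.5
z=np.array([0,0,-1])*np.cos(a)-w*np.sin(a);T=np.c_[u,np.cross(z,u),z]
print("turn",np.round(Ro.from_matrix(R.T@T).as_rotvec(),3))
t=np.array([.5759,-.2394,.10]);print("shift",np.round(1000*T.T@(t-p),1),"down",np.round(T.T@[0,0,-1],3))
E
```

```text
clock: 6.65
position: [0.5617, -0.2851, 0.144]
orientation: [[0.987, 0.148, -0.064], [0.161, -0.891, 0.425], [0.006, -0.43, -0.903]]
contact_force: [-0.2, 0.2, -0.9]
width: 0.0855
[ 0.436  0.696  0.222  1.44  -0.462  1.373  0.967]
turn [ 0.056 -0.033 -0.051]
shift [ 23.9 -15.3  58.4] down [0.    0.479 0.878]
```

```bash
python3 -m jog '[[[0.056,-0.033,-0.051],[0,0,0],1],[[0,0,0],[12,-8,29],1],[[0,0,0],[12,-7,29],1],[[0,0,0],[0,0,0],1]]'
python3 - <<'E'
from h import *
cv2.imwrite("pics/s5.png",read_camera("side"))
from scipy.spatial.transform import Rotation as Ro
s=sense();R=np.array(s["orientation"]);p=np.array(s["position"]);print(np.round(s["joints"],3))
y=.222;u=np.array([np.cos(y),np.sin(y),0]);w=np.array([np.sin(y),-np.cos(y),0]);a=.5
z=np.array([0,0,-1])*np.cos(a)-w*np.sin(a);T=np.c_[u,np.cross(z,u),z]
print("turn",np.round(Ro.from_matrix(R.T@T).as_rotvec(),3))
t=np.array([.5759,-.2394,.005]);print("shift",np.round(1000*T.T@(t-p),1))
E
```

```text
clock: 7.05
position: [0.5758, -0.2339, 0.0952]
orientation: [[0.974, 0.194, -0.113], [0.225, -0.855, 0.468], [-0.006, -0.481, -0.877]]
contact_force: [0.8, 1.0, 1.0]
width: 0.0854
[ 0.4    0.763  0.18   1.455 -0.481  1.341  0.987]
turn [0.    0.006 0.   ]
shift [-0.5 46.5 78.5]
```

View pics/s5.png

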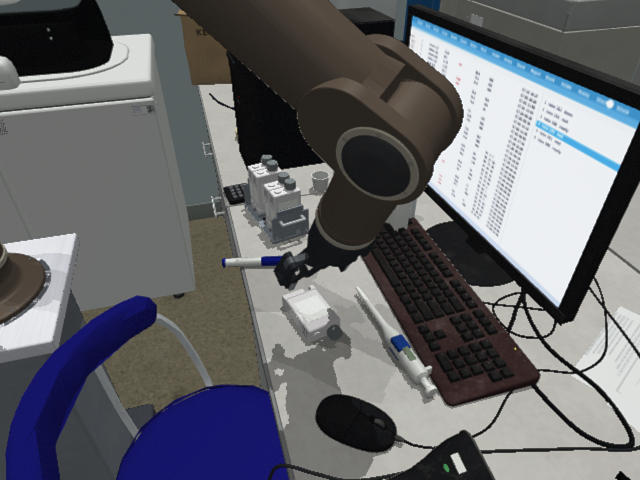

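```bash
python3 -m jog '[[[0,0.006,0],[0,11.5,19.5],1],[[0,0,0],[0,11.5,19.5],1],[[0,0,0],[0,11.5,19.5],1],[[0,0,0],[0,11.5,19.5],1],[[0,0,0],[0,0,0],1],[[0,0,0],[0,0,0],1]]'
python3 - <<'E'
from h import *
cv2.imwrite("pics/s6.png",cv2.resize(read_camera("side")[200:380,200:420],None,fx=3,fy=3,interpolation=2))
E
```

```text
clock: 7.7
position: [0.5761, -0.2398, 0.0026]
orientation: [[0.976, 0.189, -0.107], [0.217, -0.856, 0.469], [-0.003, -0.481, -0.877]]
contact_force: [-0.2, -0.3, 0.5]
width: 0.0857
```

View pics/s6.png

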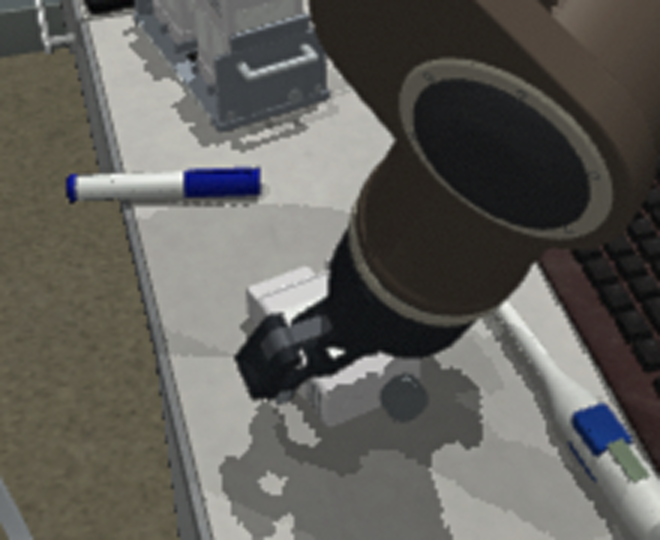

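```bash
python3 -m jog '[[[0,0,0],[0,-1,-1.8],1],[[0,0,0],[0,0,0],-1],[[0,0,0],[0,0,0],-1],[[0,0,0],[0,0,0],-1],[[0,0,0],[0,0,0],-1],[[0,0,0],[0,0,0],-1],[[0,0,0],[0,0,0],-1],[[0,0,0],[0,0,0],-1],[[0,0,0],[0,0,0],-1]]' 45
```

```text
clock: 8.65
position: [0.5764, -0.2389, 0.0039]
orientation: [[0.976, 0.189, -0.108], [0.218, -0.856, 0.469], [-0.003, -0.482, -0.876]]
contact_force: [0.8, -0.6, 5.7]
width: 0.0594
```

```bash
python3 -m jog '[[[0,0,0],[0,-5,-9],-1],[[0,0,0],[-2,-7,-27],-1],[[0,0,0],[-2,-7,-30],-1],[[0,0,0],[-2,-7,-30],-1],[[0,0,0],[-2,-5,-30],-1],[[0,0,0],[0,0,0],-1]]'
python3 - <<'E'
from h import *
cv2.imwrite("pics/s7.png",cv2.resize(read_camera("side")[150:400,200:460],None,fx=2.4,fy=2.4,interpolation=2))
E
```

```text
clock: 9.25
position: [0.5774, -0.276, 0.1326]
orientation: [[0.976, 0.19, -0.103], [0.216, -0.858, 0.465], [0.0, -0.477, -0.879]]
contact_force: [0.7, -0.6, -2.1]
width: 0.0591
```

View pics/s7.png

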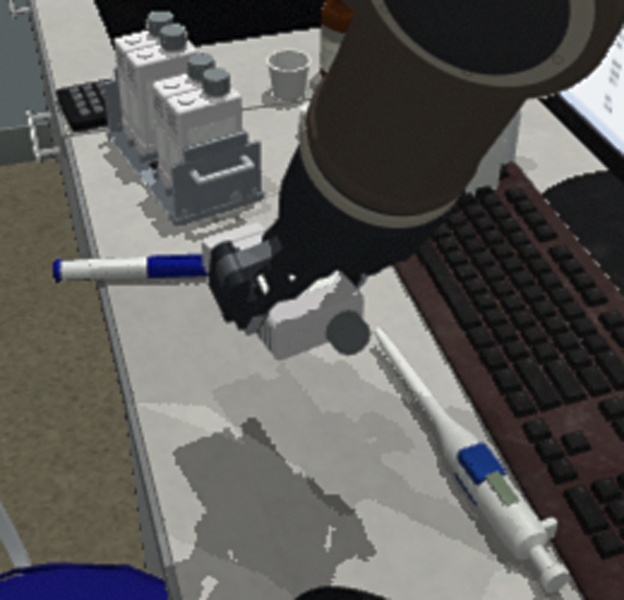

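```bash
python3 -m jog '[[[-0.1428,0,0],[0,0,0],-1],[[-0.1428,0,0],[0,0,0],-1],[[-0.1428,0,0],[0,0,0],-1],[[-0.1428,0,0],[0,0,0],-1],[[-0.1428,0,0],[0,0,0],-1],[[-0.1428,0,0],[0,0,0],-1],[[-0.1428,0,0],[0,0,0],-1],[[-0.1428,0,0],[0,0,0],-1],[[-0.1428,0,0],[0,0,0],-1],[[-0.1428,0,0],[0,0,0],-1],[[-0.1428,0,0],[0,0,0],-1],[[0,0,0],[0,0,0],-1]]'
python3 - <<'E'
from h import *
cv2.imwrite("pics/s8.png",cv2.resize(read_camera("side")[100:400,200:460],None,fx=2,fy=2,interpolation=2));print(np.round(sense()["joints"],3))
cv2.imwrite("pics/w8.png",read_camera("wrist"))
E
```

```text
clock: 10.5
position: [0.5737, -0.2704, 0.1193]
orientation: [[0.974, 0.137, 0.182], [0.226, -0.469, -0.854], [-0.032, 0.873, -0.487]]
contact_force: [-1.7, 1.5, -4.5]
width: 0.0594
[-0.91   1.072  1.126  2.116  0.463  0.311 -0.364]
```

View pics/s8.png

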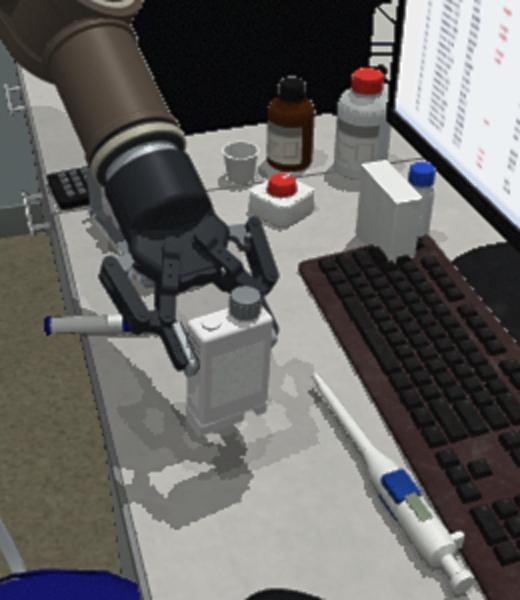

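View pics/w8.png

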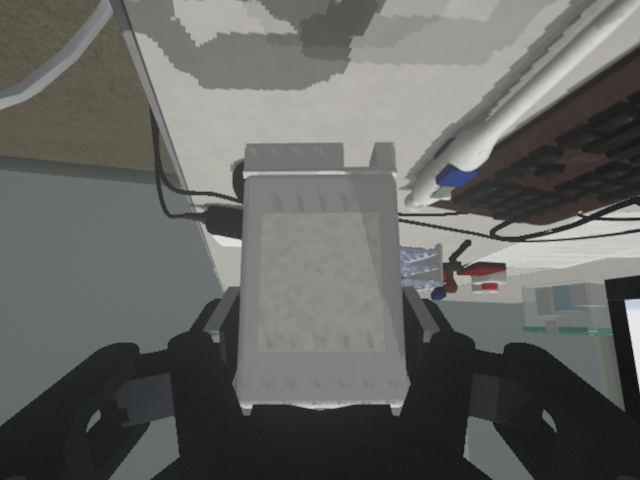

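```bash
cat >> h.py <<'E'
from scipy.spatial.transform import Rotation as Ro
def goal(yaw,a,t):
    "a: tilt (+ leaning to point +y); print turn and shift (after turn)"
    s=sense();R=np.array(s["orientation"]);p=np.array(s["position"])
    u=np.array([np.cos(yaw),np.sin(yaw),0]);w=np.array([np.sin(yaw),-np.cos(yaw),0])
    z=np.array([0,0,-1])*np.cos(a)-w*np.sin(a);T=np.c_[u,np.cross(z,u),z]
    print("pos",np.round(p,4),"turn",np.round(Ro.from_matrix(R.T@T).as_rotvec(),3),"shift",np.round(1000*T.T@(np.array(t)-p),1),"down",np.round(T.T@[0,0,-1],3),"f",np.round(s["contact_force"],1),"w",s["width"])
E
python3 - <<'E'
from h import *
goal(.222,-1.068,[.574,-.272,.075])
# held cartridge silhouette in side image
im=read_camera("side");cv2.imwrite("pics/s9.png",cv2.resize(im[230:330,270:350],None,fx=6,fy=6,interpolation=2))
E
```

```text
pos [ 0.5747 -0.273   0.1258] turn [-0.02   0.009  0.01 ] shift [ -0.5 -45.   23.5] down [ 0.    -0.876  0.482] f [ 0.  -0.8 -0.9] w 0.058922908037820756
```

View pics/s9.png

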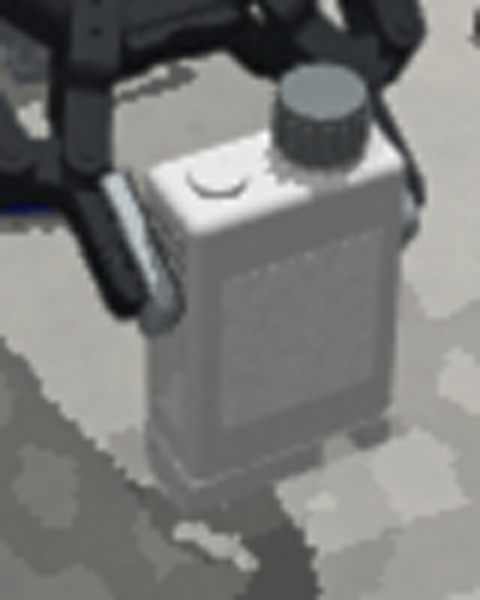

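```bash
python3 -m jog '[[[-0.02,0.009,0.01],[0,0,0],-1],[[0,0,0],[0,-23,12],-1],[[0,0,0],[0,-22,12],-1],[[0,0,0],[0,0,0],-1],[[0,0,0],[0,0,0],-1]]'
python3 - <<'E'
from h import *
goal(.222,-1.068,[.574,-.272,.063])
im=read_camera("side");cv2.imwrite("pics/s10.png",cv2.resize(im[230:350,270:350],None,fx=5,fy=5,interpolation=2))
E
```

```text
clock: 11.15
position: [0.5762, -0.2733, 0.0787]
orientation: [[0.976, 0.093, 0.195], [0.215, -0.479, -0.851], [0.014, 0.873, -0.488]]
contact_force: [-0.2, 0.4, -1.5]
width: 0.0593
pos [ 0.5762 -0.2733  0.0787] turn [-0.007 -0.002 -0.015] shift [ -1.9 -14.6   6. ] down [ 0.    -0.876  0.482] f [-0.2  0.4 -1.5] w 0.05929230505281585
```

View pics/s10.png

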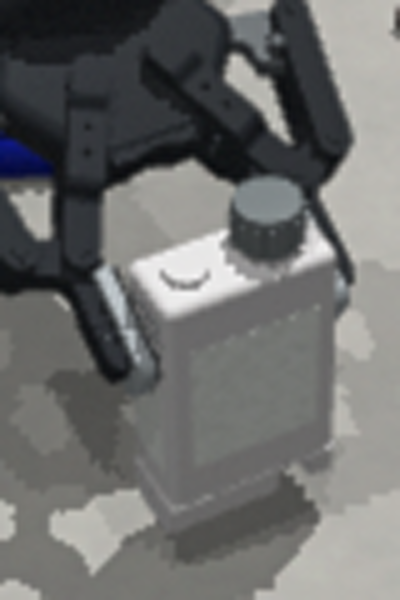

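```bash
python3 -m jog '[[[-0.007,-0.002,-0.015],[0,-5,3],-1],[[0,0,0],[0,-3,1.5],-1],[[0,0,0],[0,0,0],-1],[[0,0,0],[0,0,0],-1]]'
python3 - <<'E'
from h import *
goal(.222,-1.068,[.574,-.272,.063])
E
python3 -m jog '[[[0,0,0],[0,-2,1],-1],[[0,0,0],[0,0,0],-1]]'; python3 -m jog '[[[0,0,0],[0,-2,1],-1],[[0,0,0],[0,0,0],-1]]'
```

```text
clock: 11.6
position: [0.5758, -0.2727, 0.0672]
orientation: [[0.974, 0.113, 0.194], [0.224, -0.462, -0.858], [-0.008, 0.879, -0.476]]
contact_force: [-0.7, 0.0, -3.0]
width: 0.0594
pos [ 0.5758 -0.2727  0.0672] turn [ 0.007 -0.     0.009] shift [-1.6 -4.2  1. ] down [ 0.    -0.876  0.482] f [-0.7  0.  -3. ] w 0.05937059660529245
clock: 11.8
position: [0.5758, -0.2726, 0.0646]
orientation: [[0.974, 0.114, 0.194], [0.224, -0.462, -0.858], [-0.008, 0.879, -0.476]]
contact_force: [0.6, 0.3, -2.0]
width: 0.0593
clock: 12.0
position: [0.5758, -0.2729, 0.0632]
orientation: [[0.975, 0.112, 0.194], [0.224, -0.462, -0.858], [-0.007, 0.88, -0.475]]
contact_force: [-0.6, 1.1, 1.6]
width: 0.0593
```

```bash
python3 -m jog '[[[0.004,0,0.004],[0,-0.9,0.5],-1],[[0,0,0],[0,0,0],-1],[[0,0,0],[0,0,0],-1]]'
python3 - <<'E'
from h import *
goal(.222,-1.068,[.574,-.272,.063]);print(sense()["moment"])
im=read_camera("side");cv2.imwrite("pics/s11.png",cv2.resize(im[230:350,270:350],None,fx=5,fy=5,interpolation=2))
E
```

```text
clock: 12.3
position: [0.5756, -0.2733, 0.0631]
orientation: [[0.975, 0.108, 0.193], [0.221, -0.466, -0.857], [-0.003, 0.878, -0.478]]
contact_force: [-1.5, 2.9, 7.4]
width: 0.0592
pos [ 0.5756 -0.2733  0.0631] turn [0.004 0.001 0.003] shift [-1.2 -0.8 -1.4] down [ 0.    -0.876  0.482] f [-1.5  2.9  7.4] w 0.05922407909813655
[ 0.04196994 -0.1031826  -0.09570011]
```

View pics/s11.png

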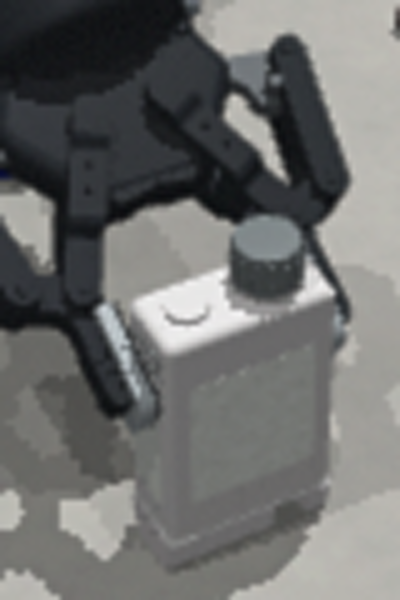

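```bash
python3 -m jog '[[[0,0,0],[0,0,0],0.42],[[0,0,0],[0,0,0],0.5],[[0,0,0],[0,0,0],0.6],[[0,0,0],[0,0,0],0.75],[[0,0,0],[0,0,0],0.9],[[0,0,0],[0,0,0],1],[[0,0,0],[0,0,0],1],[[0,0,0],[0,0,0],1]]'
python3 - <<'E'
from h import *
goal(.222,-1.068,[.574,-.272,.063])
im=read_camera("side");cv2.imwrite("pics/s12.png",cv2.resize(im[230:350,270:350],None,fx=5,fy=5,interpolation=2))
cv2.imwrite("pics/w12.png",read_camera("wrist"))
E
```

```text
clock: 13.15
position: [0.5758, -0.2726, 0.0616]
orientation: [[0.975, 0.11, 0.193], [0.222, -0.467, -0.856], [-0.004, 0.877, -0.48]]
contact_force: [0.5, 0.2, 0.1]
width: 0.0854
pos [ 0.5758 -0.2726  0.0616] turn [ 0.002 -0.     0.004] shift [-1.6  0.8 -1.5] down [ 0.    -0.876  0.482] f [0.5 0.2 0.1] w 0.08535609072202607
```

View pics/s12.png

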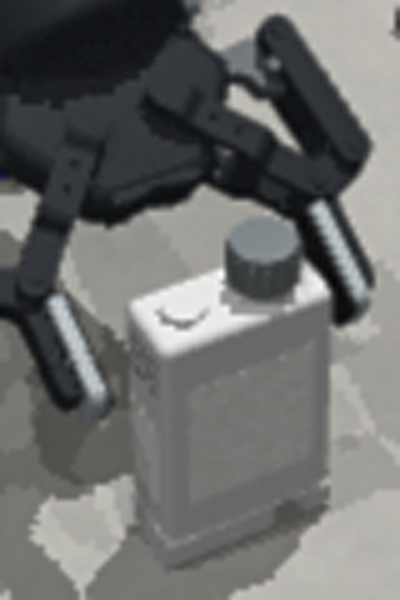

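View pics/w12.png

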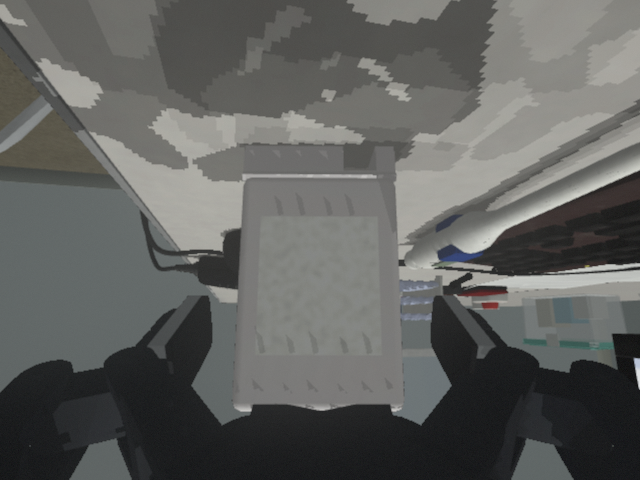

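```bash
python3 -m jog '[[[0,0,0],[0,0,-15],1],[[0,0,0],[0,0,-25],1],[[0,0,0],[0,0,-25],1],[[0,0,0],[0,33,-18],1],[[0,0,0],[0,33,-18],1],[[0,0,0],[0,33,-18],1],[[0,0,0],[0,33,-18],1],[[0,0,0],[0,0,0],1]]' && python3 -m jog '[[[0.1335,0,0],[0,0,0],1],[[0.1335,0,0],[0,0,0],1],[[0.1335,0,0],[0,0,0],1],[[0.1335,0,0],[0,0,0],1],[[0.1335,0,0],[0,0,0],1],[[0.1335,0,0],[0,0,0],1],[[0.1335,0,0],[0,0,0],1],[[0.1335,0,0],[0,0,0],1],[[0,0,0],[0,0,0],1]]'
python3 - <<'E'
from h import *
goal(.222,0,[.56,-.33,.27])
E
```

```text
clock: 14.05
position: [0.5644, -0.217, 0.2471]
orientation: [[0.975, 0.105, 0.195], [0.222, -0.469, -0.855], [0.002, 0.877, -0.481]]
contact_force: [-0.4, 0.8, -0.3]
width: 0.0856
clock: 14.95
position: [0.5621, -0.2224, 0.2436]
orientation: [[0.977, 0.213, -0.003], [0.213, -0.977, -0.001], [-0.004, 0.0, -1.0]]
contact_force: [0.4, -0.6, -0.2]
width: 0.0856
pos [ 0.5621 -0.2224  0.2436] turn [ 0.     0.004 -0.007] shift [-25.7 104.5 -26.4] down [0. 0. 1.] f [ 0.4 -0.6 -0.2] w 0.08560466871776486
```

```bash
python3 -m jog '[[[0,0.004,-0.007],[-8,35,-9],1],[[0,0,0],[-8,35,-9],1],[[0,0,0],[-8,35,-9],1],[[0,0,0],[0,0,0],1],[[0,0,0],[0,0,0],1]]'
python3 - <<'E'
from h import *
import pickle
c=get_calibration("wrist");im=read_camera("wrist");cv2.imwrite("pics/w13.png",im);pickle.dump(c,open("w13.pkl","wb"))
cv2.imwrite("pics/w13c.png",cv2.resize(im[60:260,240:420],None,fx=3,fy=3,interpolation=2))
im=read_camera("side");cv2.imwrite("pics/s13.png",cv2.resize(im[200:360,240:400],None,fx=3.5,fy=3.5,interpolation=2))
E
```

```text
clock: 15.45
position: [0.564, -0.3239, 0.2697]
orientation: [[0.974, 0.229, -0.001], [0.229, -0.973, -0.002], [-0.001, 0.002, -1.0]]
contact_force: [0.5, 0.6, 0.2]
width: 0.0858
```

View pics/w13c.png

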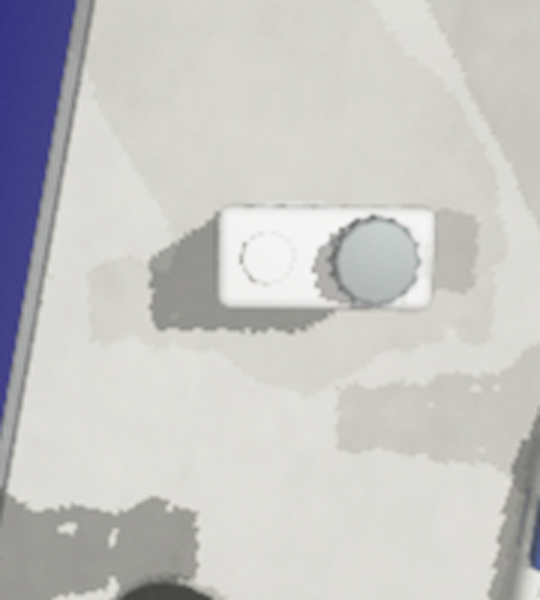

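View pics/s13.png

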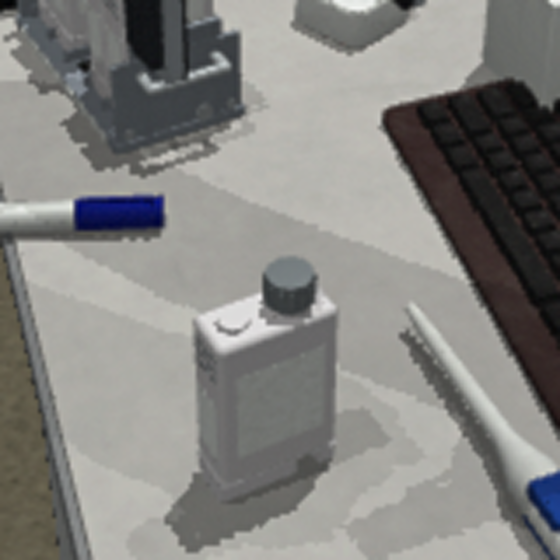

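Run:
```python
from h import *
import pickle
c=pickle.load(open("w13.pkl","rb"))
f=lambda u,v,z:onz("wrist",(u/3+240-.35,v/3+60-.35),z,c)
a=np.array([f(*q,.1) for q in((218,206),(433,207),(433,307),(218,307))]);m=a.mean(0)
print(m,np.linalg.norm(a[0]-a[1]),np.linalg.norm(a[2]-a[1]),"yaw",np.arctan2(*(a[1]-a[0])[1::-1]),np.arctan2(*(a[2]-a[3])[1::-1]))
k=f(375,260,.118);print(k,"org",k-[.012*np.cos(.225),.012*np.sin(.225),0])
goal(.224,0,[m[0],m[1],.14])
```

```text
[ 0.5725076 -0.2631844  0.1      ] 0.05791758974872613 0.026532072672745058 yaw 0.22702069994660612 0.23163866694968852
[ 0.58367572 -0.26049855  0.118     ] org [ 0.57197819 -0.26317582  0.118     ]
pos [ 0.5647 -0.3221  0.2695] turn [0.001 0.001 0.01 ] shift [ 20.6 -55.7 129.5] down [0. 0. 1.] f [-0.1  0.5 -0.3] w 0.08541607691394484
```

```bash
python3 -m jog '[[[0,0,0.005],[10,-28,20],1],[[0,0,0],[10.5,-28,20],1],[[0,0,0],[0,0,40],1],[[0,0,0],[0,0,0],1],[[0,0,0],[0,0,0],1]]'
python3 - <<'E'
from h import *
goal(.228,0,[.5723,-.2632,.06])
E
```

```text
clock: 16.05
position: [0.5715, -0.2647, 0.1905]
orientation: [[0.974, 0.226, -0.001], [0.226, -0.974, -0.002], [-0.001, 0.002, -1.0]]
contact_force: [0.6, -0.2, 0.3]
width: 0.0855
pos [ 0.5715 -0.2647  0.1905] turn [ 0.002  0.001 -0.001] shift [  1.1  -1.3 130.5] down [0. 0. 1.] f [ 0.6 -0.2  0.3] w 0.08546558731993054
```

```bash
python3 -m jog '[[[0,0,0],[0.8,-1.3,30],1],[[0,0,0],[0,0,35],1],[[0,0,0],[0,0,35],1],[[0,0,0],[0,0,20],1],[[0,0,0],[0,0,8],1],[[0,0,0],[0,0,2],1],[[0,0,0],[0,0,0],1]]'
python3 - <<'E'
from h import *
goal(.228,0,[.5723,-.2632,.06])
im=read_camera("side");cv2.imwrite("pics/s14.png",cv2.resize(im[200:360,240:400],None,fx=3.5,fy=3.5,interpolation=2))
E
```

```text
clock: 16.75
position: [0.5731, -0.2653, 0.0619]
orientation: [[0.975, 0.224, 0.003], [0.224, -0.975, -0.003], [0.002, 0.004, -1.0]]
contact_force: [1.3, -0.8, 1.1]
width: 0.0856
pos [ 0.5731 -0.2653  0.0619] turn [ 0.004 -0.002 -0.002] shift [-0.3 -2.2  1.9] down [0. 0. 1.] f [ 1.3 -0.8  1.1] w 0.08556753745395078
```

View pics/s14.png

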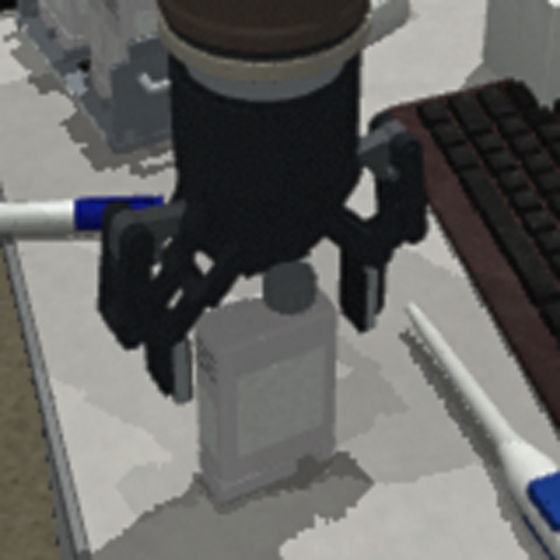

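```bash
python3 -m jog '[[[0.004,-0.002,-0.002],[0,-2,1],1],[[0,0,0],[0,0,0],0.7],[[0,0,0],[0,0,0],0.55],[[0,0,0],[0,0,0],0.45],[[0,0,0],[0,0,0],0.35],[[0,0,0],[0,0,0],0.2],[[0,0,0],[0,0,0],-1],[[0,0,0],[0,0,0],-1],[[0,0,0],[0,0,0],-1],[[0,0,0],[0,0,0],-1]]' 35
python3 - <<'E'
from h import *
goal(.228,0,[.5723,-.2632,.06])
im=read_camera("side");cv2.imwrite("pics/s15.png",cv2.resize(im[200:360,240:400],None,fx=3.5,fy=3.5,interpolation=2))
E
```

```text
clock: 17.8
position: [0.572, -0.2626, 0.0596]
orientation: [[0.974, 0.226, -0.001], [0.226, -0.974, 0.001], [-0.001, -0.002, -1.0]]
contact_force: [0.2, 0.5, 5.3]
width: 0.0599
pos [ 0.572  -0.2626  0.0596] turn [-0.002  0.001  0.   ] shift [ 0.1  0.7 -0.4] down [0. 0. 1.] f [0.2 0.5 5.3] w 0.05988640457302985
```

View pics/s15.png

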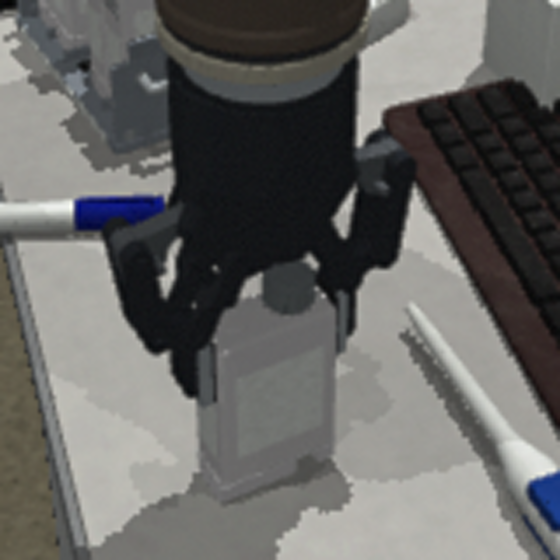

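```bash
python3 -m jog '[[[0,0,0],[0,0,-10],-1],[[0,0,0],[0,0,-45],-1],[[0,0,0],[0,0,-45],-1],[[0,0,0],[0,0,-45],-1],[[0,0,0],[0,0,-45],-1],[[0,0,0],[0,0,0],-1],[[0,0,0],[0,0,0],-1]]'
python3 - <<'E'
from h import *
goal(.205,0,[.576,.0872,.25])
E
```

```text
clock: 18.55
position: [0.5721, -0.2629, 0.2501]
orientation: [[0.974, 0.226, -0.001], [0.226, -0.974, 0.001], [-0.0, -0.001, -1.0]]
contact_force: [0.0, 0.3, -3.8]
width: 0.0598
pos [ 0.5721 -0.2629  0.2501] turn [-0.001  0.     0.023] shift [ 7.510e+01 -3.419e+02  1.000e-01] down [0. 0. 1.] f [ 0.   0.3 -3.8] w 0.05983901756516391
```

```bash
python3 -m jog '[[[0,0,0.023],[7.5,-20,0],-1],[[0,0,0],[7.5,-36,0],-1],[[0,0,0],[7.5,-36,0],-1],[[0,0,0],[7.5,-36,0],-1],[[0,0,0],[7.5,-36,0],-1],[[0,0,0],[7.5,-36,0],-1],[[0,0,0],[7.5,-36,0],-1],[[0,0,0],[7.5,-36,0],-1],[[0,0,0],[7.5,-36,0],-1],[[0,0,0],[7.5,-34,0],-1],[[0,0,0],[0,0,0],-1],[[0,0,0],[0,0,0],-1]]'
python3 - <<'E'
from h import *
import pickle
goal(.205,0,[.576,.0872,.25])
for n in("side","scene","wrist"):
    c=get_calibration(n);im=read_camera(n);cv2.imwrite(f"pics/{n}16.png",im);pickle.dump(c,open(n+"16.pkl","wb"))
im=cv2.imread("pics/side16.png");cv2.imwrite("pics/s16.png",cv2.resize(im[80:280,220:380],None,fx=2.8,fy=2.8,interpolation=2))
im=cv2.imread("pics/scene16.png");cv2.imwrite("pics/c16.png",cv2.resize(im[160:370,200:370],None,fx=2.8,fy=2.8,interpolation=2))
E
```

```text
clock: 19.75
position: [0.5741, 0.0883, 0.2477]
orientation: [[0.979, 0.206, -0.006], [0.206, -0.979, -0.0], [-0.006, -0.001, -1.0]]
contact_force: [-0.1, -0.5, -2.1]
width: 0.0596
pos [0.5741 0.0883 0.2477] turn [-0.001  0.006  0.003] shift [ 1.6  1.5 -2.3] down [0. 0. 1.] f [-0.1 -0.5 -2.1] w 0.05962697586944796
```

View pics/s16.png

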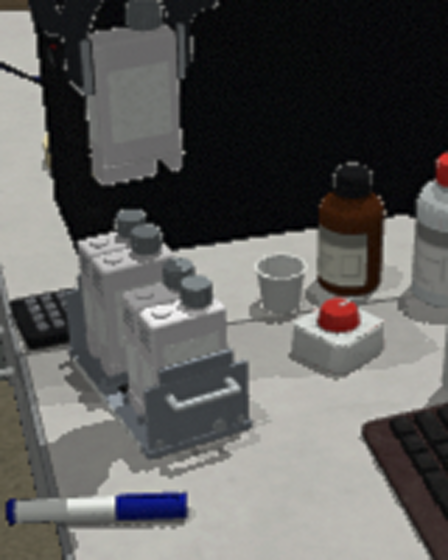

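View pics/c16.png

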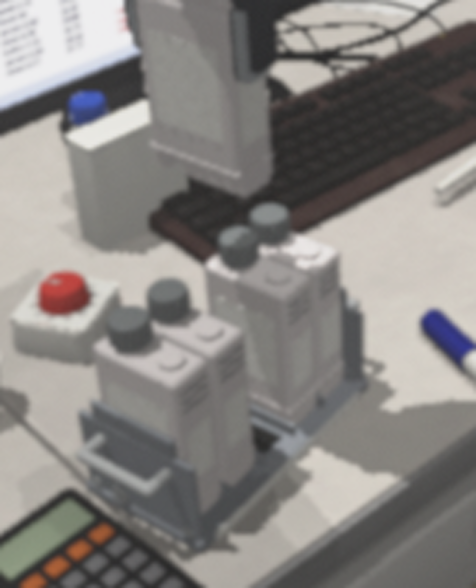

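View pics/wrist16.png

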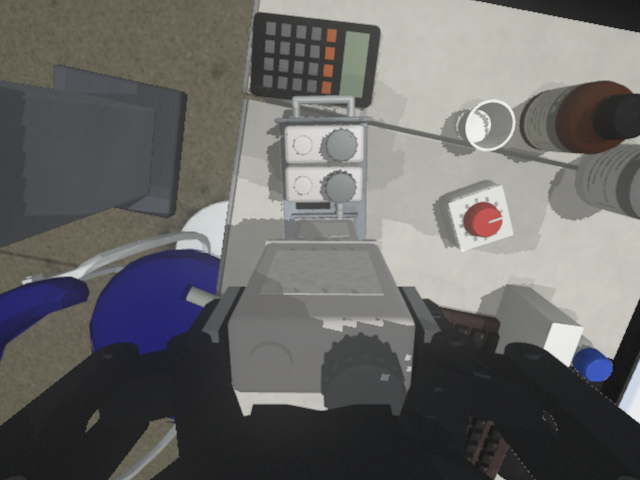

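Run:
```python
from h import *
im=cv2.imread("pics/wrist16.png");cv2.imwrite("pics/w16c.png",cv2.resize(im[90:250,265:395],None,fx=4.5,fy=4.5,interpolation=2)[:600*2])
im=cv2.imread("pics/wrist16.png");cv2.imwrite("pics/w16d.png",cv2.resize(im[230:420,215:435],None,fx=3,fy=3,interpolation=2))
```

```text
(no output)
```

View pics/w16c.png

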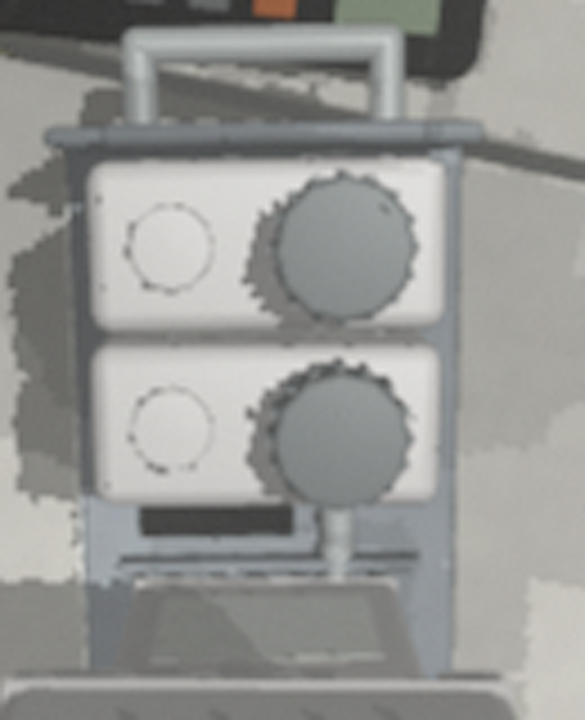

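View pics/w16d.png

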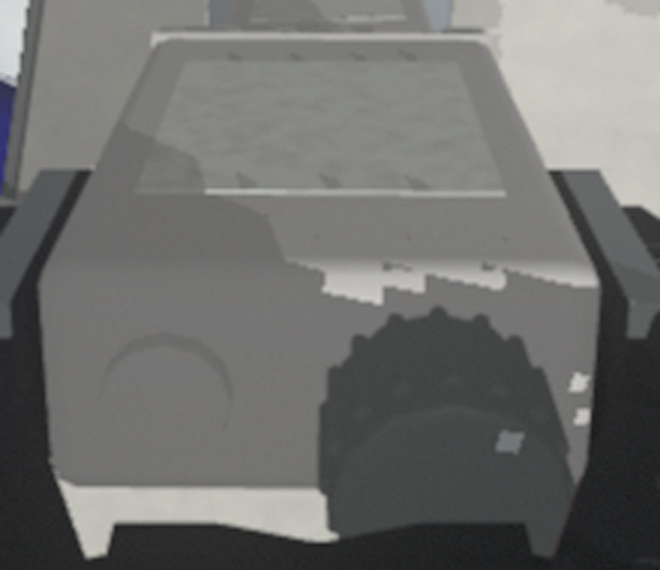

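Run:
```python
from h import *
import pickle
c=pickle.load(open("wrist16.pkl","rb"))
f=lambda u,v,z:onz("wrist",(u/4.5+265-.4,v/4.5+90-.4),z,c)
g=lambda u,v,z:onz("wrist",(u/3+215-.35,v/3+230-.35),z,c)
for nm,(u0,u1,v0,v1) in dict(n4=(88,443,160,331),n3=(93,439,347,502)).items():
    a=np.array([f(*q,.108) for q in((u0,v0),(u1,v0),(u1,v1),(u0,v1))]);m=a.mean(0)
    print(nm,m[:2],np.linalg.norm(a[0]-a[1]),np.linalg.norm(a[1]-a[2]),np.arctan2(*(a[1]-a[0])[1::-1]),np.arctan2(*(a[2]-a[3])[1::-1]))
for q in((346,248),(342,441)):print("cap",f(*q,.126))
# held top
zt=.2477+.0404
a=np.array([g(*q,zt) for q in((42,268),(598,268),(585,485),(57,485))]);m=a.mean(0)
print("held",m,np.linalg.norm(a[0]-a[1]),np.linalg.norm(a[1]-a[2]),np.arctan2(*(a[1]-a[0])[1::-1]))
```

```text
n4 [0.56414239 0.14452396] 0.057696546881086476 0.02736079905075862 0.2045445150572214 0.20499478971271096
n3 [0.57026628 0.1157085 ] 0.057940305423474836 0.026279947964780347 0.2050381993857391 0.20547070314914181
cap [0.57619274 0.14744858 0.126     ]
cap [0.5820757  0.11819173 0.126     ]
held [0.57517835 0.08663217 0.2881    ] 0.056809703243200234 0.02614645668011304 0.20713534441798662
```

Run:
```python
from h import *
import pickle
c=pickle.load(open("wrist16.pkl","rb"))
f=lambda u,v,z:onz("wrist",(u/4.5+265-.4,v/4.5+90-.4),z,c)
u=np.array([np.cos(.205),np.sin(.205)]);v=np.array([-u[1],u[0]])
for nm,q in dict(rod=(338,545,.016),padL=(139,520,.009),padR=(293,520,.009),ribtopL=(120,557,.014),ribR=(420,553,.014),plateL=(88,600,.008),plateR=(455,600,.008),cheek=(60,130,.075),cheekR=(480,130,.075)).items():
    p=f(*q)[:2]-[.5763,.0865];print(nm,np.round([p@u*1e3,p@v*1e3],1))
goal(.205,0,[.5757,.0876,.195])
```

```text
rod [ 16.9 -10.3]
padL [-29.2  -5.9]
padR [ 6.6 -5.9]
ribtopL [-33.4 -13.6]
ribR [ 35.9 -12.6]
plateL [-41.7 -25.3]
plateR [ 45.1 -25.3]
cheek [-37.2  78.7]
cheekR [38.7 78.6]
pos [0.5749 0.0858 0.2489] turn [-0.001  0.003 -0.002] shift [ 1.1 -1.6 53.9] down [0. 0. 1.] f [-0.3  0.6 -2. ] w 0.05962415598356545
```

```bash
python3 -m jog '[[[0,0.003,-0.002],[1.5,-0.8,20],-1],[[0,0,0],[0,0,30],-1],[[0,0,0],[0,0,0],-1],[[0,0,0],[0,0,0],-1],[[0,0,0],[0,0,0],-1]]'
python3 - <<'E'
from h import *
import pickle
for i in range(2):goal(.205,0,[.577,.0866,.195])
for n in("side","scene","wrist","wrist"):
    goal(.205,0,[.577,.0866,.195])
    c=get_calibration(n);im=read_camera(n);cv2.imwrite(f"pics/{n}17.png",im);pickle.dump(c,open(n+"17.pkl","wb"))
    print(np.round(c["extrinsics"][:3,3],4) if n=="wrist" else "")
im=cv2.imread("pics/side17.png");cv2.imwrite("pics/s17.png",cv2.resize(im[80:240,220:320],None,fx=3.7,fy=3.7,interpolation=2))
im=cv2.imread("pics/scene17.png");cv2.imwrite("pics/c17.png",cv2.resize(im[200:370,220:340],None,fx=3.5,fy=3.5,interpolation=2))
E
```

```text
clock: 20.4
position: [0.5775, 0.0879, 0.2011]
orientation: [[0.979, 0.205, 0.003], [0.205, -0.979, 0.002], [0.003, -0.002, -1.0]]
contact_force: [0.4, 0.9, -1.6]
width: 0.0599
pos [0.5775 0.0879 0.2011] turn [-0.002 -0.003  0.001] shift [-0.8  1.2  6.1] down [0. 0. 1.] f [ 0.4  0.9 -1.6] w 0.059901132117955766
pos [0.5775 0.0879 0.2011] turn [-0.002 -0.003  0.001] shift [-0.8  1.2  6.1] down [0. 0. 1.] f [ 0.4  0.9 -1.6] w 0.059901132117955766
pos [0.5775 0.0879 0.2011] turn [-0.002 -0.003  0.001] shift [-0.8  1.2  6.1] down [0. 0. 1.] f [ 0.4  0.9 -1.6] w 0.059901132117955766

pos [0.5776 0.0881 0.2012] turn [-0.002 -0.003  0.001] shift [-0.9  1.4  6.2] down [0. 0. 1.] f [ 0.8 -0.8 -3.5] w 0.05942275910571251

pos [0.5775 0.0883 0.2011] turn [-0.002 -0.003  0.002] shift [-0.8  1.6  6.1] down [0. 0. 1.] f [-0.   0.1 -2. ] w 0.059619342504175374
[0.5632 0.1556 0.3427]
pos [0.5773 0.0885 0.2009] turn [-0.002 -0.003  0.002] shift [-0.7  1.8  5.9] down [0. 0. 1.] f [-0.4  0.6 -2.7] w 0.05938592113421917
[0.5631 0.1558 0.3425]
```

View pics/s17.png

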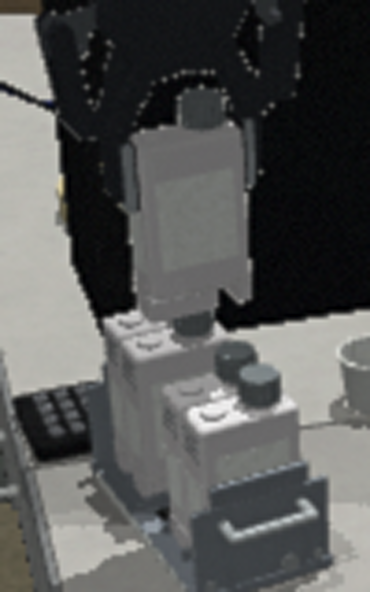

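View pics/c17.png

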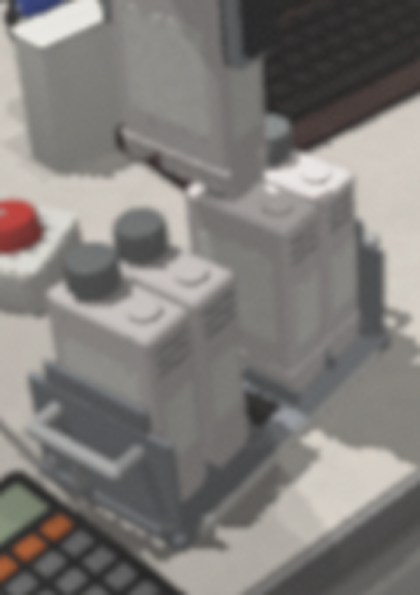

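View pics/wrist17.png

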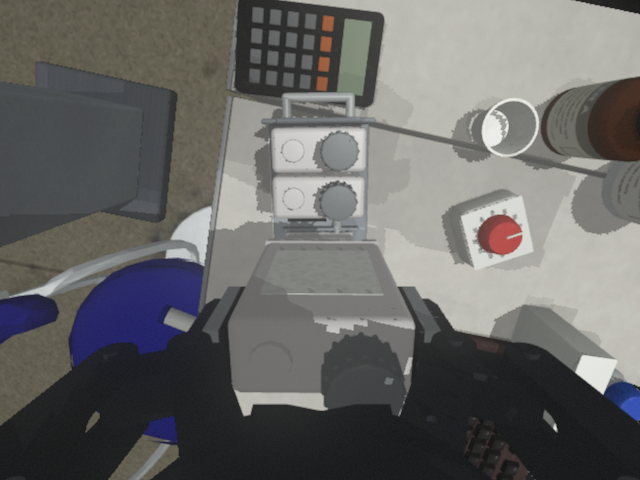

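Run:
```python
from h import *
im=cv2.imread("pics/wrist17.png");cv2.imwrite("pics/w17c.png",cv2.resize(im[110:300,250:400],None,fx=4,fy=4,interpolation=2)[:600*2])
```

```text
(no output)
```

View pics/w17c.png

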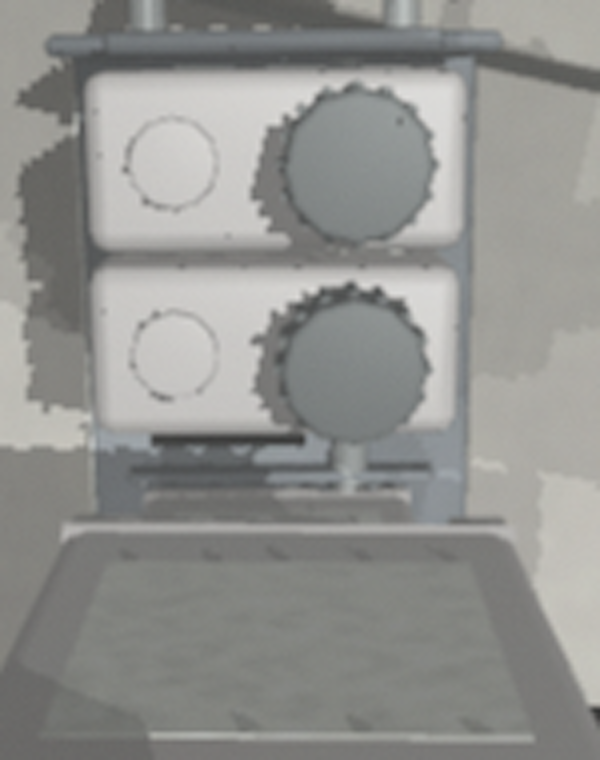

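Run:
```python
from h import *
import pickle
c=pickle.load(open("wrist17.pkl","rb"))
f=lambda u,v,z:onz("wrist",(u/4+250-.4,v/4+110-.4),z,c)
u=np.array([np.cos(.205),np.sin(.205)]);v=np.array([-u[1],u[0]])
L=lambda p:np.round([(p[:2]-[.577,.0866])@u*1e3,(p[:2]-[.577,.0866])@v*1e3],1)
for nm,(u0,u1,v0,v1) in dict(n4=(86,464,72,247),n3=(91,459,266,430)).items():
    a=np.array([f(*q,.108) for q in((u0,v0),(u1,v0),(u1,v1),(u0,v1))]);m=a.mean(0);print(nm,[L(x) for x in a],"mean",L(m))
zb=.2010-.0596+.012
for q in((62,524),(513,524),(62,530),(513,530)):print("held low edge",L(f(*q,zb)))
print("rod",L(f(347,470,.016)),"cheek",L(f(48,42,.075)),L(f(500,42,.075)), "rib dark",L(f(130,469,.016)),L(f(430,469,.016)),"light",L(f(430,480,.016)))
p=np.array([.5773,.0885]);print("tcp",L(p))
```

```text
n4 [array([-29.4,  72.7]), array([28.2, 72.9]), array([29.1, 46.5]), array([-30.3,  46.4])] mean [-0.6 59.6]
n3 [array([-29.6,  43.4]), array([28.4, 43.5]), array([29.4, 17. ]), array([-30.5,  16.9])] mean [-0.6 30.2]
held low edge [-28.8  14.4]
held low edge [31.4 14.6]
held low edge [-28.8  13.6]
held low edge [31.5 13.7]
rod [ 15.5 -13.4] cheek [-40.  78.] [38.1 78.2] rib dark [-34.  -13.2] [ 34.4 -13.1] light [ 34.5 -15.7]
tcp [0.7 1.8]
```

```bash
python3 -m jog '[[[-0.002,-0.003,0.001],[-1.5,0.1,10],-1],[[0,0,0],[0,0,12],-1],[[0,0,0],[0,0,0],-1],[[0,0,0],[0,0,0],-1]]'
python3 - <<'E'
from h import *
import pickle
n="wrist";c=get_calibration(n);im=read_camera(n);cv2.imwrite(f"pics/{n}18.png",im);pickle.dump(c,open(n+"18.pkl","wb"))
goal(.205,0,[.5757,.0882,.15])
cv2.imwrite("pics/w18c.png",cv2.resize(im[110:300,250:400],None,fx=4,fy=4,interpolation=2)[:600])
im=read_camera("scene");cv2.imwrite("pics/c18.png",cv2.resize(im[200:370,220:340],None,fx=3.5,fy=3.5,interpolation=2))
E
```

```text
clock: 21.0
position: [0.5748, 0.0881, 0.1769]
orientation: [[0.979, 0.205, -0.003], [0.205, -0.979, -0.001], [-0.003, 0.001, -1.0]]
contact_force: [-0.1, -0.5, -2.8]
width: 0.0594
pos [0.5751 0.0881 0.1774] turn [0.001 0.002 0.001] shift [ 0.6  0.  27.4] down [0. 0. 1.] f [-0.9  0.4 -2.2] w 0.05976532090827864
```

View pics/w18c.png

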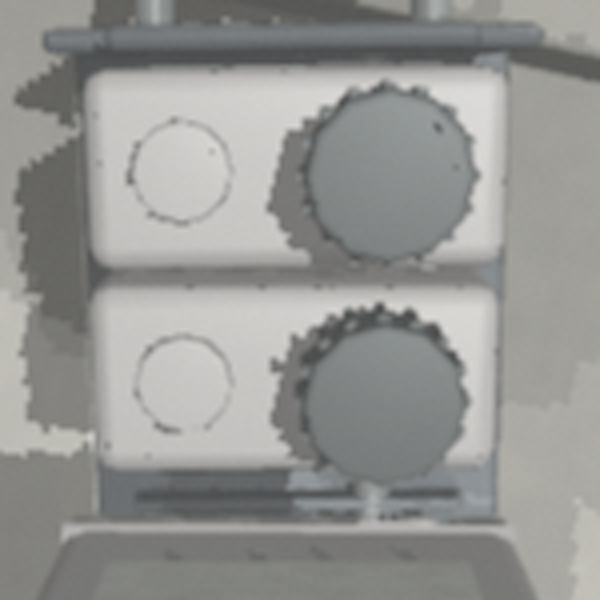

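View pics/c18.png

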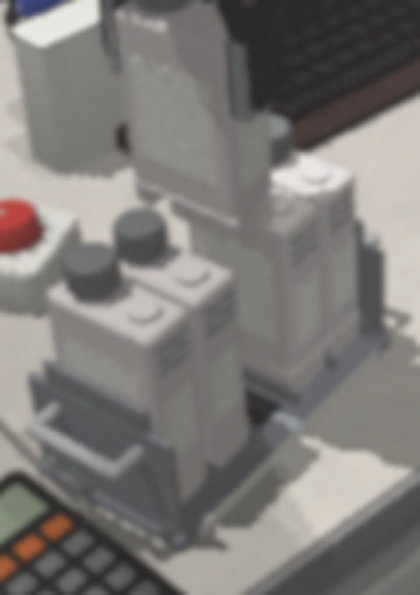

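Run:
```python
from h import *
import pickle
c=pickle.load(open("wrist18.pkl","rb"))
f=lambda u,v,z:onz("wrist",(u/4+250-.4,v/4+110-.4),z,c)
u=np.array([np.cos(.205),np.sin(.205)]);v=np.array([-u[1],u[0]])
L=lambda p:np.round([(p[:2]-[.577,.0866])@u*1e3,(p[:2]-[.577,.0866])@v*1e3],1)
for nm,(u0,u1,v0,v1) in dict(n4=(87,505,70,268),n3=(93,498,285,469)).items():
    a=np.array([f(*q,.108) for q in((u0,v0),(u1,v0),(u1,v1),(u0,v1))]);m=a.mean(0);print(nm,[L(x) for x in a],"mean",L(m))
zb=.1772-.0596+.012
for q in((62,523),(513,523),(62,529),(513,529)):print("held low edge",L(f(*q,zb)))
print("rod",L(f(373,505,.016)))
```

```text
n4 [array([-29.1,  72.8]), array([28. , 72.9]), array([29.1, 46. ]), array([-30.1,  45.9])] mean [-0.5 59.4]
n3 [array([-29.3,  43.5]), array([28.2, 43.6]), array([29.3, 16.7]), array([-30.2,  16.5])] mean [-0.5 30.1]
held low edge [-31.6  14.6]
held low edge [28.5 14.8]
held low edge [-31.6  13.8]
held low edge [28.5 14. ]
rod [ 16.4 -15.1]
```

```bash
python3 -m jog '[[[0.001,0.002,0.001],[1.3,0.2,5],-1],[[0,0,0],[0,0,10],-1],[[0,0,0],[0,0,10],-1],[[0,0,0],[0,0,0],-1]]'
python3 - <<'E'
from h import *
goal(.205,0,[.5763,.0882,.068])
E
python3 -m jog '[[[0,0,0],[0,0,10],-1],[[0,0,0],[0,0,10],-1],[[0,0,0],[0,0,0],-1]]'
python3 - <<'E'
from h import *
goal(.205,0,[.5763,.0882,.068])
for n in("side","scene","wrist"):cv2.imwrite(f"pics/{n}19.png",read_camera(n))
im=cv2.imread("pics/side19.png");cv2.imwrite("pics/s19.png",cv2.resize(im[100:240,220:320],None,fx=4,fy=4,interpolation=2))
im=cv2.imread("pics/scene19.png");cv2.imwrite("pics/c19.png",cv2.resize(im[200:370,220:340],None,fx=3.5,fy=3.5,interpolation=2))
im=cv2.imread("pics/wrist19.png");cv2.imwrite("pics/w19.png",cv2.resize(im[110:300,250:400],None,fx=3,fy=3,interpolation=2))
E
```

```text
clock: 21.5
position: [0.5753, 0.0882, 0.1507]
orientation: [[0.979, 0.204, -0.003], [0.204, -0.979, -0.0], [-0.003, -0.0, -1.0]]
contact_force: [1.1, 0.4, -2.4]
width: 0.0597
pos [0.5753 0.0882 0.1507] turn [-0.     0.003  0.   ] shift [ 1.   0.2 82.7] down [0. 0. 1.] f [ 1.1  0.4 -2.4] w 0.059653061515591334
clock: 21.8
position: [0.5755, 0.0883, 0.131]
orientation: [[0.979, 0.204, -0.002], [0.204, -0.979, -0.0], [-0.002, -0.0, -1.0]]
contact_force: [-0.4, 0.2, -2.7]
width: 0.0595
pos [0.5755 0.0883 0.131 ] turn [-0.     0.002  0.   ] shift [ 0.8  0.2 63. ] down [0. 0. 1.] f [-0.4  0.2 -2.7] w 0.0595253528722557
```

View pics/s19.png

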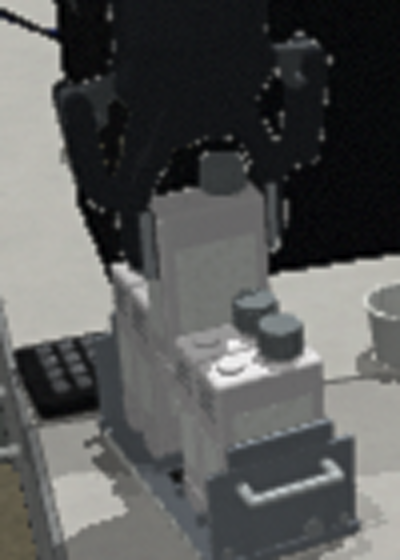

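View pics/c19.png

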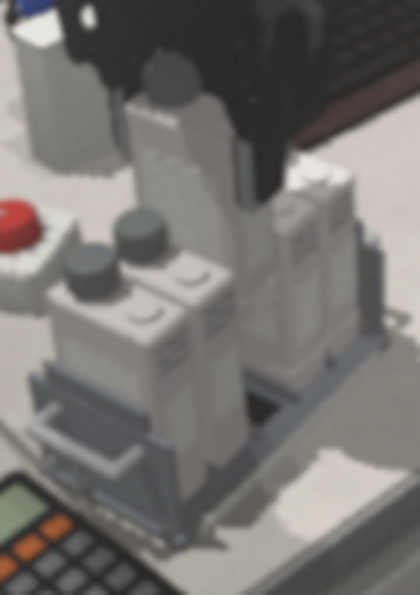

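View pics/w19.png

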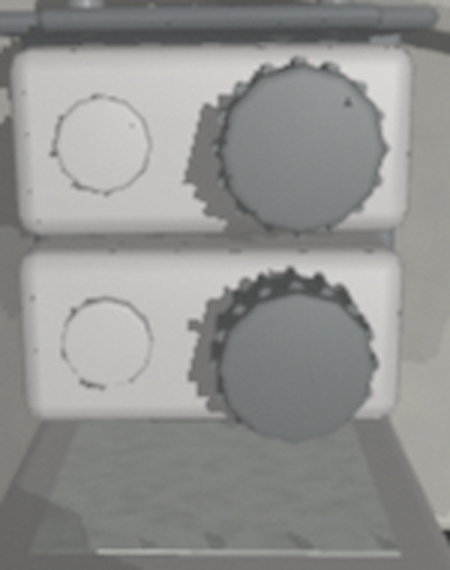

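```bash
python3 -m jog '[[[0,0.002,0],[0.6,0.2,10],-1],[[0,0,0],[0,0,10],-1],[[0,0,0],[0,0,10],-1],[[0,0,0],[0,0,10],-1],[[0,0,0],[0,0,0],-1],[[0,0,0],[0,0,0],-1]]'
python3 - <<'E'
from h import *
goal(.205,0,[.5763,.0882,.068])
E
```

```text
clock: 22.55
position: [0.5771, 0.088, 0.0923]
orientation: [[0.979, 0.204, 0.001], [0.204, -0.979, 0.001], [0.001, -0.0, -1.0]]
contact_force: [0.9, 0.1, -1.8]
width: 0.0594
pos [0.5771 0.088  0.0923] turn [-0.    -0.001 -0.   ] shift [-0.7 -0.3 24.3] down [0. 0. 1.] f [ 0.9  0.1 -1.8] w 0.05943367720679087
```

```bash
python3 -m jog '[[[0,0,0],[-0.6,0,6],-1],[[0,0,0],[0,0,5],-1],[[0,0,0],[0,0,3],-1],[[0,0,0],[0,0,0],-1]]'; python3 -m jog '[[[0,0,0],[0,0,3],-1],[[0,0,0],[0,0,2],-1],[[0,0,0],[0,0,0],-1]]'
```

```text
clock: 22.95
position: [0.5763, 0.0881, 0.0782]
orientation: [[0.979, 0.204, 0.001], [0.204, -0.979, 0.001], [0.001, -0.001, -1.0]]
contact_force: [0.6, 0.0, -2.8]
width: 0.0597
clock: 23.25
position: [0.5765, 0.0881, 0.0734]
orientation: [[0.979, 0.204, 0.002], [0.204, -0.979, 0.001], [0.002, -0.001, -1.0]]
contact_force: [-0.3, -0.7, -2.5]
width: 0.0598
```

```bash
python3 -m jog '[[[0,0,0],[0,0,2.5],-1],[[0,0,0],[0,0,2],-1],[[0,0,0],[0,0,0],-1]]'; python3 -m jog '[[[0,0,0],[0,0,1.2],-1],[[0,0,0],[0,0,0],-1],[[0,0,0],[0,0,0],-1]]'
```

```text
clock: 23.55
position: [0.5765, 0.0881, 0.0689]
orientation: [[0.979, 0.204, 0.002], [0.204, -0.979, 0.001], [0.002, -0.001, -1.0]]
contact_force: [-0.8, 0.2, -2.3]
width: 0.0596
clock: 23.85
position: [0.5766, 0.0881, 0.068]
orientation: [[0.979, 0.204, 0.002], [0.204, -0.979, 0.001], [0.002, -0.001, -1.0]]
contact_force: [0.8, -0.3, -2.2]
width: 0.0593
```

```bash
python3 -m jog '[[[0,0,0],[0,0,1],-1],[[0,0,0],[0,0,0],-1],[[0,0,0],[0,0,0],-1]]'; python3 -m jog '[[[0,0,0],[0,0,0.7],-1],[[0,0,0],[0,0,0],-1],[[0,0,0],[0,0,0],-1]]'
```

```text
clock: 24.15
position: [0.5768, 0.0881, 0.0677]
orientation: [[0.979, 0.204, 0.002], [0.204, -0.979, 0.001], [0.003, -0.001, -1.0]]
contact_force: [-1.8, 0.1, 5.6]
width: 0.0598
clock: 24.45
position: [0.5769, 0.0881, 0.0676]
orientation: [[0.979, 0.204, 0.002], [0.204, -0.979, 0.002], [0.003, -0.001, -1.0]]
contact_force: [-4.2, -0.3, 13.8]
width: 0.0595
```

Run:
```python
from h import *
for n in("side","scene","wrist"):cv2.imwrite(f"pics/{n}20.png",read_camera(n))
im=cv2.imread("pics/side20.png");a=cv2.resize(im[100:240,220:320],(400,560),interpolation=2)
im=cv2.imread("pics/scene20.png");b=cv2.resize(im[200:360,220:330],(385,560),interpolation=2)
cv2.imwrite("pics/m20.png",np.hstack([a,b]))
goal(.205,0,[.5763,.0882,.068])
```

```text
pos [0.5768 0.0881 0.0676] turn [-0.001 -0.003  0.   ] shift [-0.5 -0.2 -0.4] down [0. 0. 1.] f [-3.2 -0.8 12.1] w 0.05952317242936161
```

View pics/m20.png

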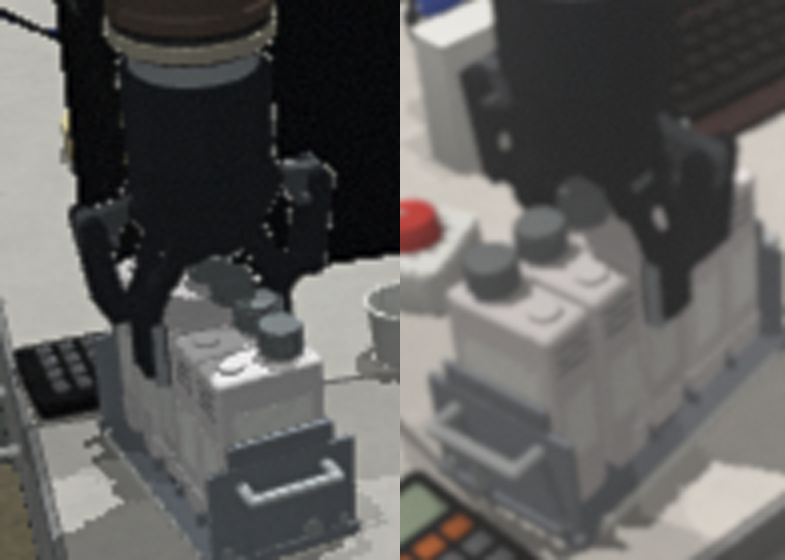

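View pics/wrist20.png

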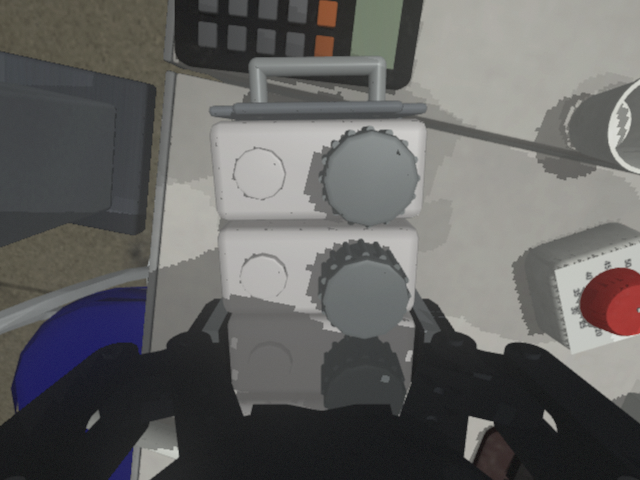

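```bash
python3 -m jog '[[[0,0,0],[0,0,-0.7],0.42],[[0,0,0],[0,0,0],0.5],[[0,0,0],[0,0,0],0.6],[[0,0,0],[0,0,0],0.75],[[0,0,0],[0,0,0],0.9],[[0,0,0],[0,0,0],0.9],[[0,0,0],[0,0,0],0.9]]' && python3 -m jog '[[[0,0,0],[0,0,-5],0.9],[[0,0,0],[0,0,-15],0.9],[[0,0,0],[0,0,-25],0.9],[[0,0,0],[0,0,-35],0.9],[[0,0,0],[0,0,-45],1],[[0,0,0],[0,0,-45],1],[[0,0,0],[0,35,-30],1],[[0,0,0],[0,0,0],1],[[0,0,0],[0,0,0],1]]'
python3 - <<'E'
from h import *
import pickle
c=get_calibration("wrist");im=read_camera("wrist");cv2.imwrite("pics/wrist21.png",im);pickle.dump(c,open("wrist21.pkl","wb"))
im=read_camera("side");a=cv2.resize(im[100:260,200:320],(420,560),interpolation=2)
im=read_camera("scene");b=cv2.resize(im[200:360,220:330],(375,560),interpolation=2)
cv2.imwrite("pics/m21.png",np.hstack([a,b]))
E
```

```text
clock: 25.3
position: [0.5766, 0.0881, 0.0669]
orientation: [[0.979, 0.204, 0.002], [0.204, -0.979, 0.001], [0.002, -0.001, -1.0]]
contact_force: [0.5, 0.4, 0.1]
width: 0.0809
clock: 26.2
position: [0.5838, 0.0525, 0.2689]
orientation: [[0.979, 0.202, 0.005], [0.202, -0.979, 0.002], [0.005, -0.001, -1.0]]
contact_force: [-0.1, 0.3, -0.7]
width: 0.0854
```

View pics/m21.png

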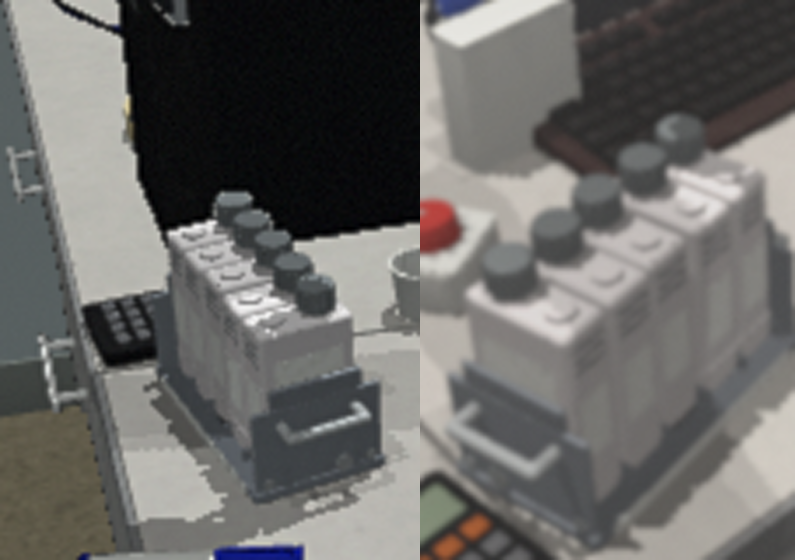

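View pics/wrist21.png

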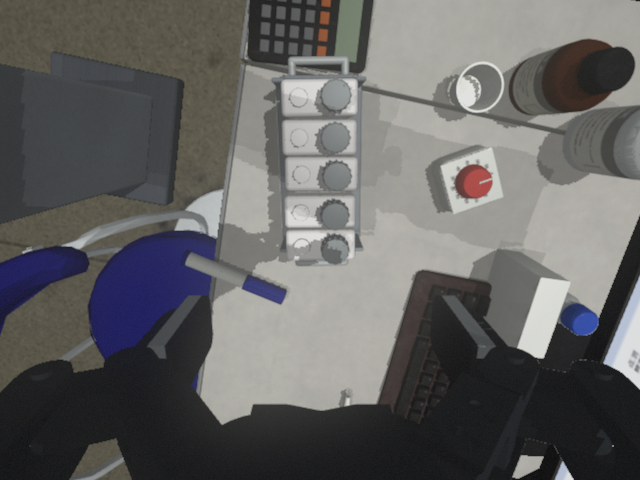

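Run:
```python
from h import *
import pickle
c=pickle.load(open("wrist21.pkl","rb"))
P=np.array([onz("wrist",q,.126,c)[:2] for q in((335.5,95),(335,137),(336.5,175),(335,213),(335,249))])
print(np.round(P,4),np.round(np.linalg.norm(np.diff(P,axis=0),axis=1),4))
a=cv2.imread("pics/side0.png");b=read_camera("side")
def m(im,lo,hi,r):
    x=cv2.inRange(cv2.cvtColor(im,cv2.COLOR_BGR2HSV),lo,hi);y0,y1,x0,x1=r;M=cv2.moments(x[y0:y1,x0:x1],True);return np.round([M["m10"]/M["m00"]+x0,M["m01"]/M["m00"]+y0,M["m00"]],2)
for nm,lo,hi,r in(("marker",(110,120,40),(130,255,255),(250,275,215,295)),("timer",(0,150,80),(8,255,255),(180,205,325,360))):
    print(nm,m(a,lo,hi,r),m(b,lo,hi,r))
d=cv2.absdiff(a,b).max(2)
for nm,r in dict(cup=(165,196,310,332),timer=(184,216,322,360),calc=(180,205,222,248),cheek=(205,242,270,312)).items():print(nm,(d[r[0]:r[1],r[2]:r[3]]>40).sum())
print(sense()["contact_force"],sense()["qd"])
```

```text
[[0.5759 0.1469]
 [0.5818 0.1182]
 [0.5889 0.091 ]
 [0.5941 0.0618]
 [0.6004 0.0327]] [0.0293 0.0281 0.0297 0.0297]
marker [268.33 260.57 244.  ] [268.89 260.48 242.  ]
timer [340.42 192.42 124.  ] [340.46 192.46 125.  ]
cup 0
timer 0
calc 0
cheek 17
[ 0.89692681 -0.29242627  0.24175826] [-0.00210088  0.00495691  0.00152522 -0.00037652  0.00090277 -0.00089141
  0.0015539 ]
```

```bash
python3 -c "
from station import *
print(job_done())"
```

```text
the job is handed in; nothing more can be done
None
```

The cartridge is in the free middle lane with its cap at the back, and the job is handed in. It took about 26 s of the 64 s allowed.

- **Standing it up:** I gripped the lying cartridge by its end faces with the hand tilted, turned it upright and set it on the desk. I let go, and the pictures showed it standing alone.
- **Seating it:** I took it again from above by its end faces and lowered it between the neighbours, with no sideways force that I could make out. It passed the rod height freely and met the base plate with the tool at z = 67.7 mm, against 67.6 mm expected. I held it there under about 13 N, then let go and raised the hand clear.

**Last checks:**
- The five cartridges look level in the side and scene pictures, with their caps in one row. Cap spacing measured 28.1 to 29.7 mm against 30 mm nominal.
- The neighbours' caps are within about 2 mm of where they started, which is as close as I can measure.
- The timer, cup and calculator show no change in the side picture. The marker's colour centre differs by about 0.6 px; I put this down to shadow, because the hand made no contact near it.
- The hand was clear of everything, and the force readings were at noise level.

**One disagreement:** measurements of the lane and of the held cartridge differed by about 1 to 2 mm between views, because the arm wandered slowly. I fixed the alignment by comparing the held cartridge with its neighbours in the same wrist picture.

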